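# Load the drilling jig with templates and lock them down

### The job

First slide every thin metal template forward on the raised stand until most of its handle tab sticks out over the stand's front edge, so that all of them overhang together. Then take each one by its overhanging tab, lay it flat on a bed of the wooden jig with the tab out over the jig's front, and lock it by pressing a pegged hold-down block through its slots into the jig, studs fully home. Leave the sanding block and the small plane where they are.

Things in the scene. Friction and masses are not known exactly. Their poses are not given: they have to be found in the camera images.
- stand: raised plywood stand, fixed, 190 (its x) x 330 (its y) mm, smooth top surface 60 mm above the bench, on which the templates slide easily; origin on the bench under its centre, +x points away from the robot, so its front edge is at x = -95 mm; the board is 18 mm thick, its supports stand 45 mm or more behind the front edge
- stand_edge (a point): middle of the stand's front top edge (height 60 mm); axes as the stand's: +x to the back of the stand, -x out over the bench
- jig: fixed jig base of pale wood, 76 (x) x 318 (y) x 40 mm high, with three equal beds side by side in its top; origin on the bench under its centre, +x away from the robot
- template0: thin aluminium drill template, 4 mm thick, 80 g: plate 70 (x) x 86 (y) mm with two slots (48 along x by 20 along y, at y = -20/+20 mm) and a handle tab 28 mm wide reaching 40 mm out from the middle of its -x side. Origin: underside, centre of the 70 x 86 plate. Starts flat on the stand, tab towards the front edge, 106 mm from the next; two or three present, all alike
- tab0 (a point): middle of the outer end of template0's handle tab (x = -75 mm from the template's origin, at half thickness)
- template1: thin aluminium drill template, 4 mm thick, 80 g: plate 70 (x) x 86 (y) mm with two slots (48 along x by 20 along y, at y = -20/+20 mm) and a handle tab 28 mm wide reaching 40 mm out from the middle of its -x side. Origin: underside, centre of the 70 x 86 plate. Starts flat on the stand, tab towards the front edge, 106 mm from the next; two or three present, all alike
- tab1 (a point): middle of the outer end of template1's handle tab (x = -75 mm from the template's origin, at half thickness)
- template2: thin aluminium drill template, 4 mm thick, 80 g: plate 70 (x) x 86 (y) mm with two slots (48 along x by 20 along y, at y = -20/+20 mm) and a handle tab 28 mm wide reaching 40 mm out from the middle of its -x side. Origin: underside, centre of the 70 x 86 plate. Starts flat on the stand, tab towards the front edge, 106 mm from the next; two or three present, all alike
- tab2 (a point): middle of the outer end of template2's handle tab (x = -75 mm from the template's origin, at half thickness)
- bed0 (a point): centre of one bed on the jig's top (height 40 mm), axes as the jig's; beds are 106 mm apart along y. Two sockets (44 along x by 16 along y, 16 mm deep) at y = -20/+20 mm. A template belongs here with its origin on this point and its tab towards -x, out over the jig's front edge, 38 mm from this point
- bed1 (a point): centre of one bed on the jig's top (height 40 mm), axes as the jig's; beds are 106 mm apart along y. Two sockets (44 along x by 16 along y, 16 mm deep) at y = -20/+20 mm. A template belongs here with its origin on this point and its tab towards -x, out over the jig's front edge, 38 mm from this point
- bed2 (a point): centre of one bed on the jig's top (height 40 mm), axes as the jig's; beds are 106 mm apart along y. Two sockets (44 along x by 16 along y, 16 mm deep) at y = -20/+20 mm. A template belongs here with its origin on this point and its tab towards -x, out over the jig's front edge, 38 mm from this point
- block0: dark wooden hold-down block 44 (x) x 60 (y) x 24 mm, 90 g, on four pale round studs 12 mm across, 12 mm long, at x = -14/+14, y = -20/+20 mm. Origin: centre, level with the stud tips. Fits either way round; studs slide freely into the sockets with 2 mm play; fully home the tips are 8 mm below the jig's top. Grasp across 44 or 60 mm. Three alike, all present; a spare may stay
- block1: dark wooden hold-down block 44 (x) x 60 (y) x 24 mm, 90 g, on four pale round studs 12 mm across, 12 mm long, at x = -14/+14, y = -20/+20 mm. Origin: centre, level with the stud tips. Fits either way round; studs slide freely into the sockets with 2 mm play; fully home the tips are 8 mm below the jig's top. Grasp across 44 or 60 mm. Three alike, all present; a spare may stay
- block2: dark wooden hold-down block 44 (x) x 60 (y) x 24 mm, 90 g, on four pale round studs 12 mm across, 12 mm long, at x = -14/+14, y = -20/+20 mm. Origin: centre, level with the stud tips. Fits either way round; studs slide freely into the sockets with 2 mm play; fully home the tips are 8 mm below the jig's top. Grasp across 44 or 60 mm. Three alike, all present; a spare may stay
- sanding_block: cork-brown sanding block 60 x 97 x 26 mm, loose bystander; origin centre of its underside
- small_plane: small wooden hand plane 52 x 150 x 80 mm, loose bystander; origin centre of its underside
There are look-alikes about, which are no part of the job. What is shaped like the template2 but blue is not meant.

How it is judged:
On the way:
1. all the templates lie flat on the stand, each with 25 to 62 mm of it overhanging the front edge (the tab is 40 mm long) (x of tab0 in the frame of stand_edge between -0.062 and -0.025 m and z of tab0 in the frame of stand_edge between -0.004 and 0.007 m and angle between each of template0, template1, template2's own z axis and vertical below 0.06 rad and linear speed of each of template0, template1, template2 below 0.02 m/s and x of tab1 in the frame of stand_edge between -0.062 and -0.025 m and z of tab1 in the frame of stand_edge between -0.004 and 0.007 m and x of tab2 in the frame of stand_edge between -0.062 and -0.025 m and z of tab2 in the frame of stand_edge between -0.004 and 0.007 m), for 0.2 s.
At the end, for the whole second after the job is handed in: every template lies flat on a bed of the jig (one per bed, centre within 7 mm, tab to the front), with a hold-down block over it whose studs are fully home through the slots in the bed's sockets ( less than about 2 mm short of home, level), and all is at rest (((horizontal distance between template0 and bed0 below 0.007 m and z of template0 in the frame of bed0 between -0.002 and 0.002 m and x of tab0 in the frame of bed0 below -0.06 m) or (horizontal distance between template0 and bed1 below 0.007 m and z of template0 in the frame of bed1 between -0.002 and 0.002 m and x of tab0 in the frame of bed1 below -0.06 m) or (horizontal distance between template0 and bed2 below 0.007 m and z of template0 in the frame of bed2 between -0.002 and 0.002 m and x of tab0 in the frame of bed2 below -0.06 m)) and ((horizontal distance between block0 and template0 below 0.009 m and z of block0 in the frame of template0 between -0.011 and -0.0058 m and angle between block0's own z axis and vertical below 0.05 rad) or (horizontal distance between block1 and template0 below 0.009 m and z of block1 in the frame of template0 between -0.011 and -0.0058 m and angle between block1's own z axis and vertical below 0.05 rad) or (horizontal distance between block2 and template0 below 0.009 m and z of block2 in the frame of template0 between -0.011 and -0.0058 m and angle between block2's own z axis and vertical below 0.05 rad)) and angle between each of template0, template1, template2's own z axis and vertical below 0.05 rad and linear speed of each of template0, template1, template2, block0, block1, block2 below 0.02 m/s and ((horizontal distance between template1 and bed0 below 0.007 m and z of template1 in the frame of bed0 between -0.002 and 0.002 m and x of tab1 in the frame of bed0 below -0.06 m) or (horizontal distance between template1 and bed1 below 0.007 m and z of template1 in the frame of bed1 between -0.002 and 0.002 m and x of tab1 in the frame of bed1 below -0.06 m) or (horizontal distance between template1 and bed2 below 0.007 m and z of template1 in the frame of bed2 between -0.002 and 0.002 m and x of tab1 in the frame of bed2 below -0.06 m)) and ((horizontal distance between block0 and template1 below 0.009 m and z of block0 in the frame of template1 between -0.011 and -0.0058 m and angle between block0's own z axis and vertical below 0.05 rad) or (horizontal distance between block1 and template1 below 0.009 m and z of block1 in the frame of template1 between -0.011 and -0.0058 m and angle between block1's own z axis and vertical below 0.05 rad) or (horizontal distance between block2 and template1 below 0.009 m and z of block2 in the frame of template1 between -0.011 and -0.0058 m and angle between block2's own z axis and vertical below 0.05 rad)) and ((horizontal distance between template2 and bed0 below 0.007 m and z of template2 in the frame of bed0 between -0.002 and 0.002 m and x of tab2 in the frame of bed0 below -0.06 m) or (horizontal distance between template2 and bed1 below 0.007 m and z of template2 in the frame of bed1 between -0.002 and 0.002 m and x of tab2 in the frame of bed1 below -0.06 m) or (horizontal distance between template2 and bed2 below 0.007 m and z of template2 in the frame of bed2 between -0.002 and 0.002 m and x of tab2 in the frame of bed2 below -0.06 m)) and ((horizontal distance between block0 and template2 below 0.009 m and z of block0 in the frame of template2 between -0.011 and -0.0058 m and angle between block0's own z axis and vertical below 0.05 rad) or (horizontal distance between block1 and template2 below 0.009 m and z of block1 in the frame of template2 between -0.011 and -0.0058 m and angle between block1's own z axis and vertical below 0.05 rad) or (horizontal distance between block2 and template2 below 0.009 m and z of block2 in the frame of template2 between -0.011 and -0.0058 m and angle between block2's own z axis and vertical below 0.05 rad))); the robot touches nothing.
It fails at once if the sanding block is pushed more than 40 mm or knocked over (distance of sanding_block from where it was at the start of the episode above 0.04 m or angle between sanding_block's own z axis and vertical above 0.5 rad).
It fails at once if the small wooden plane is pushed more than 40 mm or knocked over (distance of small_plane from where it was at the start of the episode above 0.04 m or angle between small_plane's own z axis and vertical above 0.5 rad).
Of template0, template1, template2 only 2 to 3 are there at a start; the rules pass over those that are not, and their reading is None.
At some moment in a run one of block0, block1, block2 may be knocked a few centimetres aside while the robot is not near it.
It also fails if it takes over 210 s, if anything falls off the work surface, if the arm or the gripper's body presses on something with over 40 N, if the wrist force passes 120 N, or if a joint passes its speed limit or range.

### The arm

A 7-joint arm with a two-finger parallel gripper is mounted at the origin on the work surface; the furniture and walls round the work are solid. World frame = base frame: x ahead of the robot, y to its left, z up, the work surface at z = 0. Lengths are in m, angles in rad, forces in N, time in s.
With the tool pointing down it reaches from about 0.35 to 0.9 m from the base axis. Payload 8.1 kg.
Tool frame: the origin (TCP) lies on the centre line of the jaws, within the pads' length; the fingertips stand 22 mm ahead of it and the grasp point (between the pads) lies 3 mm ahead of it (ctrl.finger_overhang is the distance from the TCP to the fingertips, in m); z points along the fingers, y is the direction in which the jaws open and shut (so a half turn about z gives the same grasp; the last joint's range is limited). The gripper opens to 92 mm and grips with 3 to 60 N. Pads are 19 mm wide; open, the fingers measure 130 mm over their backs; the gripper's body (75 mm by 190 mm) begins 47 mm behind the grasp point.
Start: joints at [-1.39, 0.434, 0.025, 1.573, -0.012, 1.134, -0.075], TCP at [0.175, 0.6, 0.249] pointing down, gripper open.
Joint ranges: [-2.62, 2.62], [-0.44, 2.09], [-1.27, 1.32], [0.08, 2.57], [-1.32, 4.46], [0.12, 2], [-2.74, 2.74]. Speed limits (rad/s): [2.22, 2.22, 3.01, 3.01, 3.14, 3.14, 3.14].

### API

Orientations are given as a unit quaternion [w, x, y, z].
In Python, from cell import ctrl gives the robot as it stands. The module is installed in compiled form; this text tells all that it offers.
- The arm moves only by the shell command python3 -m pendant 'ROWS' [FORCE]. ROWS is JSON, a list of rows, each an object with "jaw": the finger opening in cm, from 0 to 9.18; "translation": the shift along the tool's x, y, z in cm, a list of three; "spin": the turn about the tool's z in degrees. In form: [{"jaw": jaw, "translation": [dx, dy, dz], "spin": spin}, ...]. A call has 1 to 20 rows; each row is the pose to reach, as a shift and turn from the pose commanded when the call began, along the tool's axes at that moment; what a row does not reach only later rows make up. A row lasts 1/12 s, in which the tool goes at most 41.7 mm and 7.16 degrees, less where a joint would pass 70% of its speed; a pose out of reach is approached as far as the arm can. A call with a gripper value outside its range is refused whole. The fingers move at their own pace and stop on an object; FORCE is the grip in N (left out, the last holds). Time passes only in rows, so rows that repeat a pose let the fingers close. It gives the time, the measured TCP pose, the force and the opening at its end, in the units of the state.
- ctrl.read_state(): the state, without advancing time (a new reading comes with each control period).
- ctrl.read_camera(name): name is "side" or "top" or "wrist"; returns a dict with "frame" (420x560x3 uint8, blue, green, red), "depth" (420x560 float32, m along the optical axis (not along the pixel's ray), 0 where there is no reading), "mtx" (3x3 intrinsics, pixels), "R" (3x3) and "t" (3): a world point X has camera coordinates R X + t. Camera axes: x right, y down, z forward; pixel columns grow to the right and rows downward; lengths in m; the calibration is good to about 2 mm. The wrist camera is an equidistant fisheye: a pixel r from the principal point sees the ray r / f radians off the axis. A picture is of the moment at which its call begins.
- ctrl.hand_in(): hands the job in, once; it reports no verdict.
The state is a dict: "time": time; "joint_positions": joint angles; "joint_vel": joint speeds; "joint_efforts": joint torques, N m; "tcp_pos": TCP position; "tool_rot": TCP orientation; "force": force on the tool from outside, world axes, zero at the start; "torque": the same for the moment, N m; "finger_gap": opening from 0.0 (shut) to 1.0 (fully open).
Only numpy, scipy, OpenCV 4.12 (cv2) and the standard library are available. Lean on these libraries where they do the work, as an engineer would, in place of code of your own. Each camera call takes 0.05 s, during which the arm holds its last target. There are 200 camera calls.

## Working session

There is one attempt and no reset: what is moved stays moved. The work goes in short steps, Python scripts to look and compute and a shell command to move; the robot and the scene stay as the last step left them, time stands still between calls to the robot, and variables do not carry over. Pictures are saved under pics/ and viewed, about 12 in all and at most 16, crops included, and the job is handed in when it is done.

```bash
mkdir -p pics; cat > h.py <<'E'
import numpy as np, cv2
from cell import ctrl
def cam(n):
    c=ctrl.read_camera(n)
    return c
def ray(c,uv,fish=False):
    K=c["mtx"];x=(uv[0]-K[0,2])/K[0,0];y=(uv[1]-K[1,2])/K[1,1]
    if fish:
        th=np.hypot(x,y);s=np.sin(th)/max(th,1e-9);d=np.array([x*s,y*s,np.cos(th)])
    else: d=np.array([x,y,1.])
    R=np.array(c["R"]);return -R.T@np.array(c["t"]),R.T@d
def onplane(c,uv,z,fish=False):
    o,d=ray(c,uv,fish);return o+d*(z-o[2])/d[2]
E
python3 - <<'E'
from h import *
a=cam("top");b=cam("side")
for n,c in(("top",a),("side",b)):
    cv2.imwrite(f"pics/{n}0.png",c["frame"]);np.savez(f"{n}0.npz",**c);print(n,c["mtx"].tolist(),-c["R"].T@c["t"],c["R"].tolist())
print(ctrl.read_state(),ctrl.finger_overhang)
E
```

```text
top [[486.58768894253427, 0.0, 284.94074616051284], [0.0, 486.58768894253427, 213.13006415002675], [0.0, 0.0, 1.0]] [0.40237332 0.0165016  1.87200839] [[-0.0024676611268640665, -0.9999836122804928, -0.0051658318806903705], [-0.998588997935532, 0.0027381844882557217, -0.05303315517502661], [0.053046431083279666, 0.005027675025781674, -0.9985793902505508]]
side [[421.7798738158643, 0.0, 282.0171775597429], [0.0, 421.7798738158643, 206.49467866990597], [0.0, 0.0, 1.0]] [ 0.29028112 -1.23153056  0.57287275] [[0.9825830040963852, -0.18525336772781353, -0.014554374133803573], [-0.0817799327447347, -0.36076884142329424, -0.9290629072664351], [0.16686126770820703, 0.914071678154179, -0.36963533994358905]]
{'time': 0.1, 'joint_positions': array([-1.38961303,  0.43510947,  0.02496403,  1.57401988, -0.01160733,
        1.13398559, -0.07510649]), 'joint_vel': array([ 0.00079843, -0.00212419,  0.0004956 , -0.00240531, -0.00033211,
       -0.00209089, -0.00221602]), 'joint_efforts': array([ 2.68257223e-03, -6.69132757e+01,  9.88155194e-01, -3.15145004e+01,
       -6.04235474e-02,  3.74114478e-02,  4.07876007e-05]), 'tcp_pos': array([0.17491389, 0.59957625, 0.24804522]), 'tool_rot': array([-4.04782181e-05,  1.41450855e-01,  9.89945040e-01, -6.87450937e-04]), 'force': array([-0.80883246, -1.00019021, -0.03693263]), 'torque': array([-0.0109109 ,  0.01292023,  0.01870217]), 'finger_gap': 0.9993234778696171} 0.022
```

View pics/top0.png

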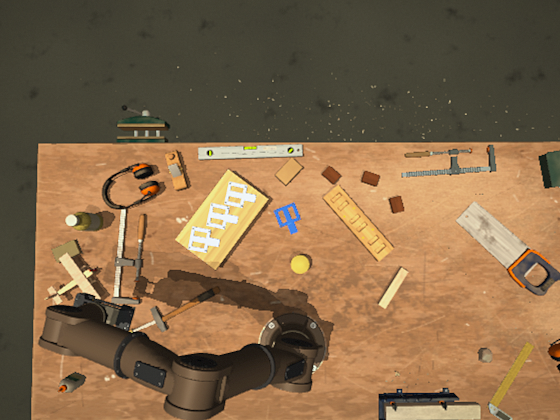

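View pics/side0.png

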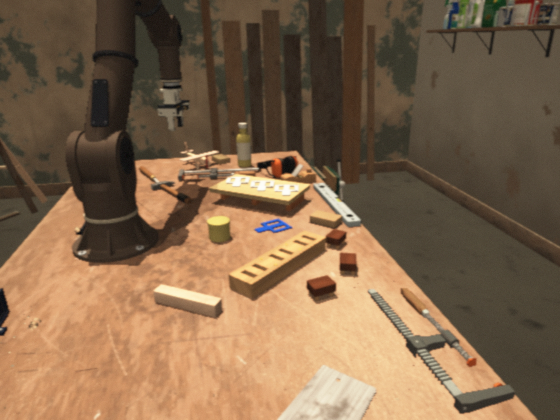

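The top view shows three white templates on the stand at about (203,238), (218,215) and (240,193). The blue look-alike is on the bench at (287,217). The jig is at (358,223) and the dark blocks at (331,175), (370,178) and (396,204). The cork block is at (289,171) and the plane at (177,170). I'll measure these and view an enlarged crop.

```bash
cat > m.py <<'E'
from h import *
def rects(c,mask,z,amin,amax=1e9):
    out=[]
    for k in cv2.findContours(mask.astype(np.uint8),cv2.RETR_EXTERNAL,cv2.CHAIN_APPROX_NONE)[0]:
        if not amin<=cv2.contourArea(k)<=amax: continue
        P=np.array([onplane(c,p[0],z)[:2] for p in k])*1000
        r=cv2.minAreaRect(P.astype(np.float32));out.append((k[:,0].mean(0).round(1).tolist(),np.round(r[0],1).tolist(),np.round(r[1],1).tolist(),round(r[2],1),np.round(cv2.boxPoints(r)).tolist()))
    return out
E
python3 - <<'E'
from m import *
c=dict(np.load("top0.npz"));f=c["frame"];h=cv2.cvtColor(f,cv2.COLOR_BGR2HSV)
cv2.imwrite("pics/crop0.png",cv2.resize(f[140:275,160:420],(780,405),interpolation=cv2.INTER_CUBIC))
roi=np.zeros(f.shape[:2],bool);roi[150:275,165:420]=1
for p in [(195,215),(245,245-60),(218,215),(202,238),(331,175),(370,178),(396,204),(345,205),(300,215)]: print(p,h[p[1],p[0]],f[p[1],p[0]])
H,S,V=h[...,0].astype(int),h[...,1],h[...,2]
print("white");[print(r) for r in rects(c,roi&(S<60)&(V>170),.064,30)]
print("dark");[print(r) for r in rects(c,roi&(f[...,2]<120)&(f[...,2]>1.5*f[...,1].astype(int)),.036,40,600)]
print("yel");[print(r) for r in rects(c,roi&(H>17)&(H<32)&(S>80)&(V>140),.06,200)]
print("yel40");[print(r) for r in rects(c,roi&(H>12)&(H<32)&(S>80)&(V>170),.04,200)]
E
```

```text
(195, 215) [ 27 111 242] [137 231 242]
(245, 185) [103  15 237] [237 231 223]
(218, 215) [102  10 249] [249 245 239]
(202, 238) [104  15 255] [255 248 240]
(331, 175) [ 11 188 136] [ 36  74 136]
(370, 178) [ 11 187 134] [ 36  71 134]
(396, 204) [ 11 185 134] [ 37  72 134]
(345, 205) [ 18 150 230] [ 95 174 230]
(300, 215) [ 13 128 181] [ 90 130 181]
white
([202.3, 239.8], [399.0, 326.3], [111.9, 87.9], 78.6, [[345.0, 280.0], [431.0, 263.0], [453.0, 372.0], [367.0, 390.0]])
([220.9, 216.5], [485.3, 257.7], [112.5, 87.8], 77.8, [[430.0, 212.0], [516.0, 193.0], [540.0, 303.0], [454.0, 322.0]])
([238.8, 195.1], [565.2, 191.1], [111.4, 87.7], 77.7, [[510.0, 146.0], [596.0, 127.0], [620.0, 236.0], [534.0, 255.0]])
([174.0, 169.7], [662.4, 440.1], [42.3, 28.4], 26.9, [[637.0, 443.0], [650.0, 418.0], [688.0, 437.0], [675.0, 462.0]])
([247.5, 153.5], [720.6, 158.0], [386.2, 30.2], 89.8, [[705.0, -35.0], [735.0, -35.0], [736.0, 351.0], [706.0, 351.0]])
dark
yel
([299.7, 263.9], [309.6, -27.9], [70.5, 66.5], 89.9, [[276.0, -63.0], [343.0, -63.0], [343.0, 7.0], [276.0, 7.0]])
([355.0, 219.4], [461.0, -244.7], [313.9, 70.5], 39.3, [[317.0, -317.0], [362.0, -371.0], [605.0, -173.0], [560.0, -118.0]])
([216.0, 225.4], [478.0, 262.1], [191.6, 331.2], 53.3, [[288.0, 284.0], [554.0, 86.0], [668.0, 240.0], [402.0, 438.0]])
yel40
([280.5, 205.3], [505.4, -0.2], [964.2, 468.5], 89.8, [[269.0, -481.0], [738.0, -483.0], [741.0, 481.0], [273.0, 483.0]])
```

View pics/crop0.png

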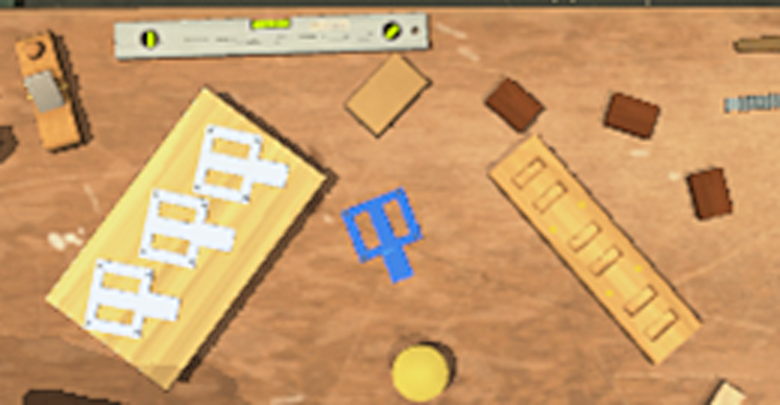

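```bash
cat > d.py <<'E'
import sys,numpy as np
from cell import ctrl
from scipy.spatial.transform import Rotation as Ro
# usage: d.py x y z(mm) jawyaw(deg)
def delta(x,y,z,yaw=None):
    s=ctrl.read_state();q=s["tool_rot"];R=Ro.from_quat([q[1],q[2],q[3],q[0]]).as_matrix()
    d=R.T@(np.array([x,y,z])/1000-s["tcp_pos"])*100
    jy=np.degrees(np.arctan2(R[1,1],R[0,1]))
    sp=None if yaw is None else round((jy-yaw+180)%360-180,1)
    return np.round(d,2),sp,round(jy,1),np.round(s["joint_positions"][6],2)
if __name__=="__main__": print(*delta(*map(float,sys.argv[1:])))
E
python3 d.py 390 282 180 -12
python3 - <<'E'
from m import *
c=dict(np.load("top0.npz"));h=cv2.cvtColor(c["frame"],cv2.COLOR_BGR2HSV);f=c["frame"]
roi=np.zeros(f.shape[:2],bool);roi[150:275,320:420]=1
H,S,V=h[...,0].astype(int),h[...,1],h[...,2]
[print(r) for r in rects(c,roi&(S>165)&(V<165),.036,40,600)]
[print(r) for r in rects(c,roi&(H>14)&(V>185),.04,600)]
E
```

```text
[-29.54 -24.45   6.84] 85.7 73.7 -0.08
([396.4, 204.0], [533.1, -395.0], [55.9, 43.9], 13.9, [[501.0, -380.0], [511.0, -423.0], [565.0, -410.0], [555.0, -367.0]])
([370.0, 178.0], [632.3, -296.9], [57.4, 41.1], 71.2, [[604.0, -318.0], [643.0, -331.0], [661.0, -276.0], [622.0, -263.0]])
([330.8, 174.5], [646.8, -148.6], [56.7, 43.1], 48.3, [[612.0, -155.0], [644.0, -184.0], [682.0, -142.0], [650.0, -113.0]])
([377.3, 200.6], [501.5, -323.9], [354.8, 405.1], 14.3, [[280.0, -171.0], [380.0, -564.0], [723.0, -476.0], [624.0, -84.0]])
```

```bash
python3 -m pendant '[{"jaw":4.4,"translation":[-29.5,-24.4,6.8],"spin":85.7},{"jaw":4.4,"translation":[-29.5,-24.4,6.8],"spin":85.7},{"jaw":4.4,"translation":[-29.5,-24.4,6.8],"spin":85.7},{"jaw":4.4,"translation":[-29.5,-24.4,6.8],"spin":85.7},{"jaw":4.4,"translation":[-29.5,-24.4,6.8],"spin":85.7},{"jaw":4.4,"translation":[-29.5,-24.4,6.8],"spin":85.7},{"jaw":4.4,"translation":[-29.5,-24.4,6.8],"spin":85.7},{"jaw":4.4,"translation":[-29.5,-24.4,6.8],"spin":85.7},{"jaw":4.4,"translation":[-29.5,-24.4,6.8],"spin":85.7},{"jaw":4.4,"translation":[-29.5,-24.4,6.8],"spin":85.7},{"jaw":4.4,"translation":[-29.5,-24.4,6.8],"spin":85.7},{"jaw":4.4,"translation":[-29.5,-24.4,6.8],"spin":85.7},{"jaw":4.4,"translation":[-29.5,-24.4,6.8],"spin":85.7},{"jaw":4.4,"translation":[-29.5,-24.4,6.8],"spin":85.7},{"jaw":4.4,"translation":[-29.5,-24.4,6.8],"spin":85.7},{"jaw":4.4,"translation":[-29.5,-24.4,6.8],"spin":85.7}]' 15
cat > w.py <<'E'
import sys
from m import *
c=cam("wrist");cv2.imwrite(sys.argv[1],c["frame"]);np.savez("wrist.npz",**c);print(c["mtx"].tolist(),-c["R"].T@c["t"],c["R"].round(3).tolist())
E
python3 w.py pics/w1.png; python3 d.py 390 282 83 -12
```

```text
time: 1.43
tcp_pos: [0.3897, 0.2834, 0.1807]
tool_rot: [-0.0, 0.776, 0.631, -0.0]
force: [0.4, 0.3, 0.5]
finger_gap: 0.485
[[325.19226210127806, 0.0, 275.4495963990693], [0.0, 325.19226210127806, 209.89603810215428], [0.0, 0.0, 1.0]] [0.40380073 0.35352165 0.31673556] [[0.979, -0.204, 0.0], [-0.197, -0.943, 0.268], [-0.054, -0.262, -0.963]]
[-0.13  0.06  9.77] 0.2 -11.8 -0.77
```

View pics/w1.png

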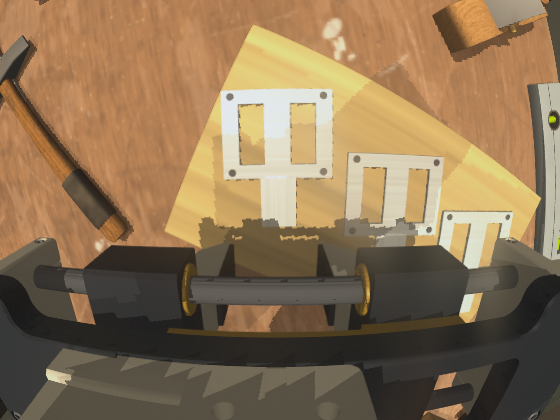

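The wrist view shows template A with its corner holes at (230,97), (324,96), (322,171) and (230,171). The tab's end runs from (261,227) to (296,227), between the fingers.

```bash
python3 - <<'E'
from m import *
c=dict(np.load("wrist.npz"))
for p in [(221,90),(332,90),(332,179),(222,177),(261,227),(296,227),(350,153),(443,157),(254,26),(166,231),(538,198)]: print(p,(onplane(c,p,.064 if p[0]<450 and p[0] not in(254,166) else .06,True)*1000).round(1))
E
```

```text
(221, 90) [368.  387.1  64. ]
(332, 90) [451.8 369.7  64. ]
(332, 179) [438.8 300.5  64. ]
(222, 177) [353.5 319.9  64. ]
(261, 227) [374.9 272.9  64. ]
(296, 227) [403. 267.  64.]
(350, 153) [456.7 318.4  64. ]
(443, 157) [539.  301.4  64. ]
(254, 26) [403.3 433.3  60. ]
(166, 231) [292.2 284.4  60. ]
(538, 198) [661.2 240.1  60. ]
```

```bash
python3 -m pendant '[{"jaw":4.4,"translation":[-0.2,0.2,5],"spin":-0.8},{"jaw":4.4,"translation":[-0.2,0.2,8],"spin":-0.8},{"jaw":4.4,"translation":[-0.2,0.2,9],"spin":-0.8},{"jaw":4.4,"translation":[-0.2,0.2,9.77],"spin":-0.8},{"jaw":4.4,"translation":[-0.2,0.2,9.77],"spin":-0.8},{"jaw":4.4,"translation":[-0.2,0.2,9.77],"spin":-0.8},{"jaw":2.4,"translation":[-0.2,0.2,9.77],"spin":-0.8},{"jaw":2.4,"translation":[-0.2,0.2,9.77],"spin":-0.8},{"jaw":2.4,"translation":[-0.2,0.2,9.77],"spin":-0.8},{"jaw":2.4,"translation":[-0.2,0.2,9.77],"spin":-0.8},{"jaw":2.4,"translation":[-0.2,0.2,9.77],"spin":-0.8}]' 8
python3 d.py 336 206 83 -11
```

```text
time: 2.4
tcp_pos: [0.3918, 0.2812, 0.0837]
tool_rot: [-0.0, 0.772, 0.635, 0.001]
force: [-0.8, 0.3, 6.9]
finger_gap: 0.301
[-8.46 -4.02  0.05] -0.1 -11.1 -0.65
```

```bash
python3 -m pendant '[{"jaw":2.4,"translation":[0,0,-0.05],"spin":0},{"jaw":2.4,"translation":[-2,-1,-0.05],"spin":0},{"jaw":2.4,"translation":[-4,-2,-0.05],"spin":0},{"jaw":2.4,"translation":[-6,-3,-0.05],"spin":0},{"jaw":2.4,"translation":[-7.5,-3.6,-0.05],"spin":0},{"jaw":2.4,"translation":[-8.46,-4.02,-0.05],"spin":0},{"jaw":2.4,"translation":[-8.46,-4.02,-0.05],"spin":0},{"jaw":2.4,"translation":[-8.46,-4.02,-0.05],"spin":0},{"jaw":2.4,"translation":[-8.46,-4.02,-0.05],"spin":0}]' 8
python3 -m pendant '[{"jaw":4.4,"translation":[0,0,0],"spin":0},{"jaw":4.4,"translation":[0,0,0],"spin":0},{"jaw":4.4,"translation":[0,0,0],"spin":0},{"jaw":4.4,"translation":[0,0,0],"spin":0},{"jaw":4.4,"translation":[0,0,-3],"spin":0},{"jaw":4.4,"translation":[0,0,-6],"spin":0},{"jaw":4.4,"translation":[0,0,-10],"spin":0},{"jaw":4.4,"translation":[0,0,-10],"spin":0}]'
python3 d.py 476 214 170 -12; python3 w.py pics/w2.png
```

```text
time: 3.15
tcp_pos: [0.3365, 0.2066, 0.0837]
tool_rot: [0.0, 0.772, 0.635, 0.001]
force: [-0.7, 0.5, 0.5]
finger_gap: 0.302
time: 3.82
tcp_pos: [0.3382, 0.207, 0.1888]
tool_rot: [-0.0, 0.773, 0.635, 0.004]
force: [1.8, 0.9, 0.1]
finger_gap: 0.479
[ 3.35 13.37  1.96] 0.8 -11.2 -0.78
[[325.19226210127806, 0.0, 275.4495963990693], [0.0, 325.19226210127806, 209.89603810215428], [0.0, 0.0, 1.0]] [0.35092948 0.27652674 0.32531823] [[0.981, -0.195, 0.005], [-0.189, -0.946, 0.262], [-0.047, -0.257, -0.965]]
```

View pics/w2.png

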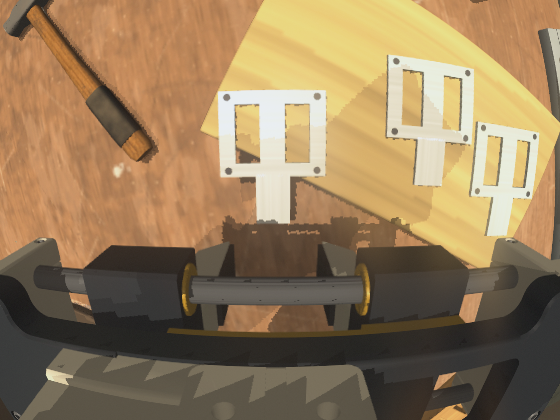

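Template A has slid forward. Its tab ends at (257–290,222) and overhangs the edge, which runs from (203,130) to about (440,245). Next is template B, with its tab tip near (428,185).

```bash
python3 - <<'E'
from m import *
c=dict(np.load("wrist.npz"))
e=np.array([421,185]);n=np.array([.595,.804])
for p,z in [((257,222),.064),((290,222),.064),((415,184),.064),((441,186),.064),((387,55),.064),((474,68),.064),((472,145),.064),((387,137),.064),((203,130),.06),((355,193),.06),((450,240),.06)]:
    w=onplane(c,p,z,True)*1000; print(p,w.round(1),((w[:2]-e)@n).round(1))
E
python3 -m pendant '[{"jaw":4.4,"translation":[1,4,0],"spin":0.8},{"jaw":4.4,"translation":[2,8,0],"spin":0.8},{"jaw":4.4,"translation":[3.35,13.4,2],"spin":0.8},{"jaw":4.4,"translation":[3.35,13.4,2],"spin":0.8},{"jaw":4.4,"translation":[3.35,13.4,2],"spin":0.8},{"jaw":4.4,"translation":[3.35,13.4,2],"spin":0.8},{"jaw":4.4,"translation":[3.35,13.4,2],"spin":0.8}]'
python3 w.py pics/w3.png
```

```text
(257, 222) [321.  199.5  64. ] -47.8
(290, 222) [348.3 194.1  64. ] -36.0
(415, 184) [462.2 205.9  64. ] 41.3
(441, 186) [488.4 199.5  64. ] 51.7
(387, 55) [454.3 318.6  64. ] 127.2
(474, 68) [540.4 302.1  64. ] 165.2
(472, 145) [526.2 231.9  64. ] 100.3
(387, 137) [441.4 250.2  64. ] 64.6
(203, 130) [293.1 284.   60. ] 3.5
(355, 193) [407.5 207.1  60. ] 9.8
(450, 240) [498.3 142.9  60. ] 12.1
time: 4.45
tcp_pos: [0.4725, 0.2121, 0.1626]
tool_rot: [-0.0, 0.777, 0.63, -0.001]
force: [0.1, -0.2, 0.6]
finger_gap: 0.479
[[325.19226210127806, 0.0, 275.4495963990693], [0.0, 325.19226210127806, 209.89603810215428], [0.0, 0.0, 1.0]] [0.4871262  0.28232728 0.29854407] [[0.978, -0.208, -0.001], [-0.2, -0.942, 0.269], [-0.057, -0.263, -0.963]]
```

View pics/w3.png

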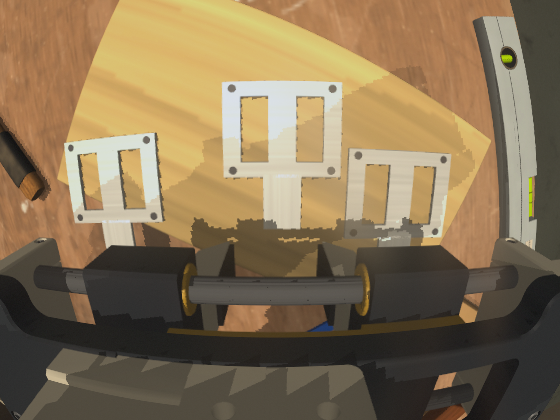

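B sits between the fingers with its tab's end at (264–302,229). The plate corners are (222,83), (342,83), (341,178) and (223,177).

```bash
cat > t.py <<'E'
from m import *
import sys,json
from d import delta
# corner pixels of plate x4 then tab tip x2
c=dict(np.load("wrist.npz"));P=np.array([onplane(c,p,.064,True)[:2]*1000 for p in json.loads(sys.argv[1])])
pc=P[:4].mean(0);tip=P[4:].mean(0);L=np.linalg.norm(pc-tip);u=(pc-tip)/L;e=np.array([422,186.3]);n=np.array([.595,.804])
a=np.degrees(np.arctan2(u[1],u[0]));g=tip+10*u;sx=(tip-e)@n;print("tip",tip,"L",L,"yaw",a,"standx",sx)
print("grasp",g,delta(*g,83.5,a-90));v=g-(sx+43)*n;print("dest",v,delta(*v,83.5,a-90)[0]-delta(*g,83.5,a-90)[0])
E
python3 t.py '[[222,83],[342,83],[341,178],[223,177],[264,229],[302,229]]'
```

```text
tip [475.67731944 202.20435229] L 74.74348600110065 yaw 78.70641386486058 standx 44.72510430165224
grasp [477.63568314 212.01071816] (array([0.08, 0.54, 7.95]), np.float64(-0.7), np.float64(-11.9), np.float64(-0.49))
dest [425.43924608 141.4797343 ] [-7.98 -3.65  0.01]
```

```bash
python3 -m pendant '[{"jaw":4.4,"translation":[0.1,0.5,4],"spin":-0.7},{"jaw":4.4,"translation":[0.1,0.5,6.5],"spin":-0.7},{"jaw":4.4,"translation":[0.1,0.5,7.9],"spin":-0.7},{"jaw":4.4,"translation":[0.1,0.5,7.9],"spin":-0.7},{"jaw":4.4,"translation":[0.1,0.5,7.9],"spin":-0.7},{"jaw":4.4,"translation":[0.1,0.5,7.9],"spin":-0.7},{"jaw":2.4,"translation":[0.1,0.5,7.9],"spin":-0.7},{"jaw":2.4,"translation":[0.1,0.5,7.9],"spin":-0.7},{"jaw":2.4,"translation":[0.1,0.5,7.9],"spin":-0.7},{"jaw":2.4,"translation":[0.1,0.5,7.9],"spin":-0.7},{"jaw":2.4,"translation":[0.1,0.5,7.9],"spin":-0.7}]' 8
```

```text
time: 5.42
tcp_pos: [0.4786, 0.2127, 0.0848]
tool_rot: [-0.0, 0.773, 0.634, 0.0]
force: [-1.9, 0.6, 3.9]
finger_gap: 0.302
```

```bash
python3 -m pendant '[{"jaw":2.4,"translation":[-2,-0.9,0],"spin":0},{"jaw":2.4,"translation":[-4,-1.8,0],"spin":0},{"jaw":2.4,"translation":[-6,-2.7,0],"spin":0},{"jaw":2.4,"translation":[-7.2,-3.3,0],"spin":0},{"jaw":2.4,"translation":[-8,-3.65,0],"spin":0},{"jaw":2.4,"translation":[-8,-3.65,0],"spin":0},{"jaw":2.4,"translation":[-8,-3.65,0],"spin":0},{"jaw":2.4,"translation":[-8,-3.65,0],"spin":0},{"jaw":4.4,"translation":[-8,-3.65,0],"spin":0},{"jaw":4.4,"translation":[-8,-3.65,0],"spin":0},{"jaw":4.4,"translation":[-8,-3.65,0],"spin":0},{"jaw":4.4,"translation":[-8,-3.65,0],"spin":0},{"jaw":4.4,"translation":[-8,-3.65,-3],"spin":0},{"jaw":4.4,"translation":[-8,-3.65,-6],"spin":0},{"jaw":4.4,"translation":[-8,-3.65,-8],"spin":0},{"jaw":4.4,"translation":[-8,-3.65,-8],"spin":0}]' 8
python3 d.py 555 147 165 -12
```

```text
time: 6.75
tcp_pos: [0.4293, 0.1418, 0.1679]
tool_rot: [0.0, 0.773, 0.634, 0.003]
force: [0.6, 0.1, -0.3]
finger_gap: 0.478
[ 2.96 12.22  0.35] 0.7 -11.3 -0.42
```

```bash
python3 -m pendant '[{"jaw":4.4,"translation":[1,4,0],"spin":0.5},{"jaw":4.4,"translation":[2,8,0],"spin":0.5},{"jaw":4.4,"translation":[2.9,12.3,0.2],"spin":0.5},{"jaw":4.4,"translation":[2.9,12.3,0.2],"spin":0.5},{"jaw":4.4,"translation":[2.9,12.3,0.2],"spin":0.5},{"jaw":4.4,"translation":[2.9,12.3,0.2],"spin":0.5},{"jaw":4.4,"translation":[2.9,12.3,0.2],"spin":0.5}]'
python3 w.py pics/w4.png
```

```text
time: 7.33
tcp_pos: [0.5521, 0.1455, 0.1619]
tool_rot: [-0.001, 0.776, 0.631, -0.001]
force: [-0.7, 0.2, 0.4]
finger_gap: 0.48
[[325.19226210127806, 0.0, 275.4495963990693], [0.0, 325.19226210127806, 209.89603810215428], [0.0, 0.0, 1.0]] [0.56649834 0.21561715 0.29792447] [[0.979, -0.204, -0.001], [-0.196, -0.943, 0.268], [-0.056, -0.263, -0.963]]
```

View pics/w4.png

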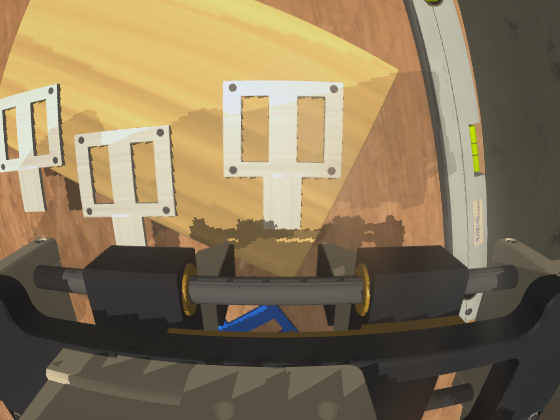

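Template C has its plate corners at (223,82), (343,83), (341,177) and (223,176), and its tab's end at (264–301,229). A and B both overhang on the left.

```bash
python3 t.py '[[223,82],[343,83],[341,177],[223,176],[264,229],[301,229]]'
```

```text
tip [555.05746215 136.00135005] L 75.07756765774796 yaw 78.34775229147068 standx 38.72907541759276
grasp [557.07717321 145.79526486] (array([0.12, 0.49, 7.87]), np.float64(-0.1), np.float64(-11.7), np.float64(-0.28))
dest [508.44837334  80.08508822] [-7.43 -3.43  0.01]
```

```bash
python3 -m pendant '[{"jaw":4.4,"translation":[0.1,0.5,4],"spin":0},{"jaw":4.4,"translation":[0.1,0.5,6.5],"spin":0},{"jaw":4.4,"translation":[0.1,0.5,7.9],"spin":0},{"jaw":4.4,"translation":[0.1,0.5,7.9],"spin":0},{"jaw":4.4,"translation":[0.1,0.5,7.9],"spin":0},{"jaw":4.4,"translation":[0.1,0.5,7.9],"spin":0},{"jaw":2.4,"translation":[0.1,0.5,7.9],"spin":0},{"jaw":2.4,"translation":[0.1,0.5,7.9],"spin":0},{"jaw":2.4,"translation":[0.1,0.5,7.9],"spin":0},{"jaw":2.4,"translation":[0.1,0.5,7.9],"spin":0},{"jaw":2.4,"translation":[0.1,0.5,7.9],"spin":0}]' 8
python3 -m pendant '[{"jaw":2.4,"translation":[-2,-0.9,0],"spin":0},{"jaw":2.4,"translation":[-4,-1.8,0],"spin":0},{"jaw":2.4,"translation":[-5.5,-2.5,0],"spin":0},{"jaw":2.4,"translation":[-6.7,-3.1,0],"spin":0},{"jaw":2.4,"translation":[-7.4,-3.4,0],"spin":0},{"jaw":2.4,"translation":[-7.4,-3.4,0],"spin":0},{"jaw":2.4,"translation":[-7.4,-3.4,0],"spin":0},{"jaw":2.4,"translation":[-7.4,-3.4,0],"spin":0},{"jaw":4.4,"translation":[-7.4,-3.4,0],"spin":0},{"jaw":4.4,"translation":[-7.4,-3.4,0],"spin":0},{"jaw":4.4,"translation":[-7.4,-3.4,0],"spin":0},{"jaw":4.4,"translation":[-7.4,-3.4,0],"spin":0},{"jaw":4.4,"translation":[-7.4,-3.4,-3],"spin":0},{"jaw":4.4,"translation":[-7.4,-3.4,-6],"spin":0},{"jaw":4.4,"translation":[-7.4,-3.4,-8],"spin":0},{"jaw":4.4,"translation":[-7.4,-3.4,-8],"spin":0}]' 8
python3 d.py 460 -240 250 39; python3 d.py 460 -240 250 -141;python3 w.py pics/w5.png; python3 - <<'E'
from m import *
c=cam("top");np.savez("top1.npz",**c);f=c["frame"];cv2.imwrite("pics/top1.png",cv2.resize(f[140:275,160:420],(780,405),interpolation=cv2.INTER_CUBIC))
h=cv2.cvtColor(f,cv2.COLOR_BGR2HSV)
roi=np.zeros(f.shape[:2],bool);roi[165:275,165:290]=1
e=np.array([422,186.3]);n=np.array([.595,.804])
for r in rects(c,roi&(h[...,1]<60)&(h[...,2]>140),.064,30): print(r,(np.array(r[4])-e)@n)
E
```

```text
time: 8.3
tcp_pos: [0.5585, 0.1456, 0.0837]
tool_rot: [-0.0, 0.776, 0.631, 0.0]
force: [-1.6, 0.9, 3.5]
finger_gap: 0.304
time: 9.63
tcp_pos: [0.5126, 0.0802, 0.1672]
tool_rot: [0.001, 0.776, 0.631, 0.003]
force: [0.8, 1.1, 0.6]
finger_gap: 0.479
[-32.4    1.43  -8.37] -50.8 -11.8 -0.2
[-32.4    1.43  -8.37] 129.2 -11.8 -0.2
[[325.19226210127806, 0.0, 275.4495963990693], [0.0, 325.19226210127806, 209.89603810215428], [0.0, 0.0, 1.0]] [0.52592667 0.15008525 0.3034907 ] [[0.979, -0.204, 0.006], [-0.199, -0.944, 0.265], [-0.049, -0.261, -0.964]]
([222.4, 254.7], [343.8, 251.1], [112.1, 88.4], 79.0, [[290.0, 205.0], [376.0, 188.0], [398.0, 298.0], [311.0, 315.0]]) [-63.5052 -26.0032  75.5268  37.4298]
([235.8, 229.4], [439.6, 206.2], [73.0, 87.5], 78.8, [[390.0, 179.0], [475.0, 162.0], [490.0, 234.0], [404.0, 251.0]]) [-24.9092  11.9978  78.8108  41.3088]
([243.9, 208.9], [518.0, 181.8], [59.7, 14.9], 0.1, [[488.0, 189.0], [488.0, 174.0], [548.0, 174.0], [548.0, 189.0]]) [41.4408 29.3808 65.0808 77.1408]
([174.4, 170.2], [661.1, 439.4], [44.8, 30.4], 23.5, [[635.0, 444.0], [647.0, 416.0], [688.0, 434.0], [676.0, 462.0]]) [333.9258 318.5538 357.4208 372.7928]
```

View pics/top1.png

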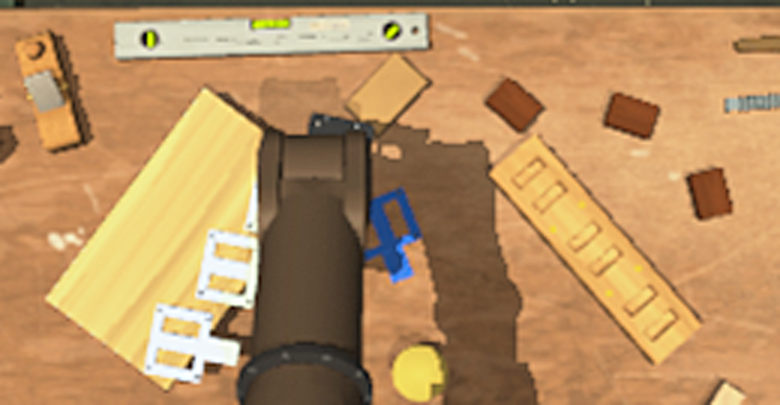

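A's tip is at about −45 mm by the top view. Since the arm hides C there, I'll measure its tip numerically in the wrist view, and locate the jig sockets precisely from the top.

```bash
python3 - <<'E'
from m import *
from d import delta
c=dict(np.load("wrist.npz"));f=c["frame"];h=cv2.cvtColor(f,cv2.COLOR_BGR2HSV)
m=((h[...,1]<55)&(h[...,2]>120)).astype(np.uint8);m[236:]=0
e=np.array([422,186.3]);n=np.array([.595,.804])
for k in cv2.findContours(m,cv2.RETR_EXTERNAL,cv2.CHAIN_APPROX_NONE)[0]:
    if cv2.contourArea(k)<1500: continue
    P=np.array([onplane(c,p[0],.064,True)[:2]*1000 for p in k]);r=cv2.minAreaRect(P.astype(np.float32));b=cv2.boxPoints(r)
    print(k[:,0].mean(0),r,b.round().tolist(),((b-e)@n).round(1))
# jig sockets: dark outlines in the top view -> jig rectangle at z=.04
c=dict(np.load("top0.npz"));f=c["frame"];h=cv2.cvtColor(f,cv2.COLOR_BGR2HSV)
roi=np.zeros(f.shape[:2],np.uint8);cv2.fillPoly(roi,[np.array([[338,180],[320,198],[380,268],[398,250]])],1)
for t in (80,100,115,130):
  m=(roi>0)&(h[...,0]>14)&(h[...,2]>170)&(h[...,1]>t)
  print(t,rects(c,m,.04,1000))
cv2.imwrite("pics/jig.png",cv2.resize(f[175:270,315:405],(760,800),interpolation=cv2.INTER_CUBIC)[:,:])
E
```

```text
[271.44444444 149.18390805] ((519.1578979492188, 125.47529602050781), (110.25067901611328, 85.6761245727539), 78.88333129882812) [[466.0, 80.0], [551.0, 63.0], [572.0, 171.0], [488.0, 188.0]] [-59.3 -22.5  77.1  40.3]
[152.65611814  99.06540084] ((436.359130859375, 186.06190490722656), (109.88104248046875, 86.83377838134766), 79.07329559326172) [[383.0, 140.0], [469.0, 124.0], [489.0, 232.0], [404.0, 248.0]] [-60.  -22.5  76.7  39.2]
[483.75       121.21575342] ((707.4872436523438, 122.98533630371094), (40.2766227722168, 218.31686401367188), 1.2310919761657715) [[685.0, 232.0], [690.0, 13.0], [730.0, 14.0], [725.0, 233.0]] [193.   20.3  44.9 217.6]
[49.36193029 64.78552279] ((344.50445556640625, 250.00521850585938), (109.86502838134766, 86.36804962158203), 79.40300750732422) [[292.0, 204.0], [377.0, 188.0], [397.0, 296.0], [312.0, 312.0]] [-63.2 -25.4  73.4  35.7]
80 [([353.7, 216.9], [465.8, -246.3], [327.4, 98.2], 40.1, [[309.0, -314.0], [372.0, -389.0], [623.0, -178.0], [559.0, -103.0]])]
100 [([353.7, 216.9], [465.8, -246.3], [327.4, 98.2], 40.1, [[309.0, -314.0], [372.0, -389.0], [623.0, -178.0], [559.0, -103.0]])]
115 [([353.7, 216.9], [465.8, -246.3], [327.4, 98.2], 40.1, [[309.0, -314.0], [372.0, -389.0], [623.0, -178.0], [559.0, -103.0]])]
130 [([358.2, 222.7], [464.4, -249.2], [320.7, 78.5], 40.7, [[317.0, -324.0], [368.0, -384.0], [611.0, -174.0], [560.0, -115.0]])]
```

All three tips are at about −41, −41 and −44 mm, so stage 1 holds. Now a close look at the empty jig.

```bash
python3 d.py 410 -180 300 -141
```

```text
[-27.52  -4.54 -13.63] 129.3 -11.7 -0.2
```

```bash
python3 -m pendant '[{"jaw":4.4,"translation":[0,0,-6],"spin":6},{"jaw":4.4,"translation":[-27.5,-4.5,-13.6],"spin":129.3},{"jaw":4.4,"translation":[-27.5,-4.5,-13.6],"spin":129.3},{"jaw":4.4,"translation":[-27.5,-4.5,-13.6],"spin":129.3},{"jaw":4.4,"translation":[-27.5,-4.5,-13.6],"spin":129.3},{"jaw":4.4,"translation":[-27.5,-4.5,-13.6],"spin":129.3},{"jaw":4.4,"translation":[-27.5,-4.5,-13.6],"spin":129.3},{"jaw":4.4,"translation":[-27.5,-4.5,-13.6],"spin":129.3},{"jaw":4.4,"translation":[-27.5,-4.5,-13.6],"spin":129.3},{"jaw":4.4,"translation":[-27.5,-4.5,-13.6],"spin":129.3},{"jaw":4.4,"translation":[-27.5,-4.5,-13.6],"spin":129.3},{"jaw":4.4,"translation":[-27.5,-4.5,-13.6],"spin":129.3},{"jaw":4.4,"translation":[-27.5,-4.5,-13.6],"spin":129.3},{"jaw":4.4,"translation":[-27.5,-4.5,-13.6],"spin":129.3},{"jaw":4.4,"translation":[-27.5,-4.5,-13.6],"spin":129.3},{"jaw":4.4,"translation":[-27.5,-4.5,-13.6],"spin":129.3},{"jaw":4.4,"translation":[-27.5,-4.5,-13.6],"spin":129.3},{"jaw":4.4,"translation":[-27.5,-4.5,-13.6],"spin":129.3},{"jaw":4.4,"translation":[-27.5,-4.5,-13.6],"spin":129.3},{"jaw":4.4,"translation":[-27.5,-4.5,-13.6],"spin":129.3}]'
python3 -m pendant '[{"jaw":4.4,"translation":[0,0,0],"spin":0},{"jaw":4.4,"translation":[0,0,0],"spin":0}]'
python3 w.py pics/w6.png; python3 d.py 410 -180 300 -141
```

```text
time: 11.4
tcp_pos: [0.4097, -0.1797, 0.2986]
tool_rot: [0.0, 0.902, -0.432, -0.001]
force: [0.8, -0.0, 0.3]
finger_gap: 0.48
time: 11.57
tcp_pos: [0.4099, -0.1799, 0.2991]
tool_rot: [0.0, 0.903, -0.43, -0.0]
force: [0.1, 0.1, 1.3]
finger_gap: 0.478
[[325.19226210127806, 0.0, 275.4495963990693], [0.0, 325.19226210127806, 209.89603810215428], [0.0, 0.0, 1.0]] [ 0.45479564 -0.23598019  0.43508323] [[-0.777, -0.63, 0.001], [-0.606, 0.749, 0.267], [-0.169, 0.207, -0.964]]
[ 0.    0.   -0.08] 0.0 -141.0 -1.99
```

View pics/w6.png

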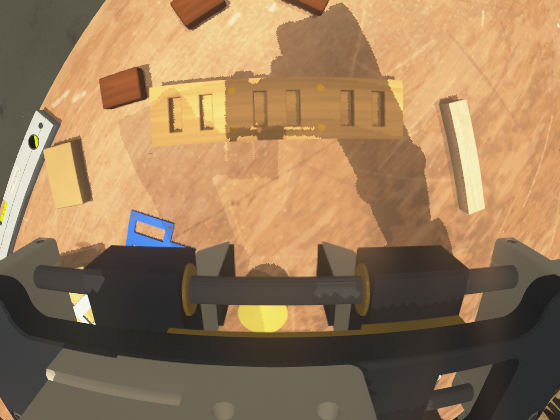

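The six sockets are at about (175,114), (207,111), (260,108), (292,106), (347,108) and (378,108). I'll fit the known pattern to them.

```bash
python3 - <<'E'
from m import *
c=dict(np.load("wrist.npz"));f=c["frame"]
def fit(uv,Q,z):
    P=np.array([onplane(c,p,z,True)[:2]*1000 for p in uv]);Q=np.array(Q,float)
    a=P-P.mean(0);b=Q-Q.mean(0);th=np.arctan2((b[:,0]*a[:,1]-b[:,1]*a[:,0]).sum(),(a*b).sum())
    R=np.array([[np.cos(th),-np.sin(th)],[np.sin(th),np.cos(th)]]);t=P.mean(0)-R@Q.mean(0)
    print("yaw",np.degrees(th),"t",t,"res",(P-(Q@R.T+t)).round(1).tolist());return R,t
# image left = jig +y (y_tool=-jig y)
uv=[(175,114),(207,111),(260,108),(292,106),(347,108),(378,108)]
fit(uv,[(0,126),(0,86),(0,20),(0,-20),(0,-86),(0,-126)],.04)
fit([(150,87),(402,81),(403,138),(152,146)],[(38,159),(38,-159),(-38,-159),(-38,159)],.04)
cv2.imwrite("pics/jigw.png",cv2.resize(f[70:160,140:415],(800,262),interpolation=cv2.INTER_CUBIC))
E
```

```text
yaw -49.33278014942707 t [ 464.51099353 -250.72285899] res [[-0.7, 0.0], [-1.2, -1.0], [-0.1, -0.2], [2.0, -0.1], [-0.4, 1.0], [0.4, 0.3]]
yaw -49.32774970849142 t [ 463.9242994  -250.68626407] res [[-1.0, -0.5], [-0.3, 1.6], [0.7, -1.3], [0.6, 0.3]]
```

View pics/jigw.png

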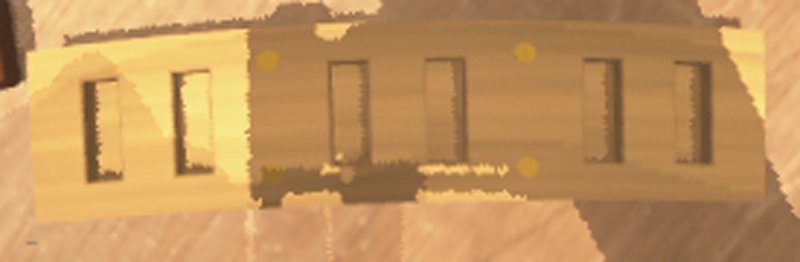

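The two fits agree within 1 mm: jig centre (464,−250.5) and yaw −49.3°. Next I'll pick C.

```bash
python3 d.py 510.5 81.3 150 -11.1
```

```text
[-13.97 -24.26  14.91] -129.9 -141.0 -1.99
```

```bash
python3 -m pendant '[{"jaw":4.4,"translation":[-14,-24.3,8],"spin":-129.9},{"jaw":4.4,"translation":[-14,-24.3,8],"spin":-129.9},{"jaw":4.4,"translation":[-14,-24.3,8],"spin":-129.9},{"jaw":4.4,"translation":[-14,-24.3,8],"spin":-129.9},{"jaw":4.4,"translation":[-14,-24.3,8],"spin":-129.9},{"jaw":4.4,"translation":[-14,-24.3,8],"spin":-129.9},{"jaw":4.4,"translation":[-14,-24.3,8],"spin":-129.9},{"jaw":4.4,"translation":[-14,-24.3,8],"spin":-129.9},{"jaw":4.4,"translation":[-14,-24.3,8],"spin":-129.9},{"jaw":4.4,"translation":[-14,-24.3,8],"spin":-129.9},{"jaw":4.4,"translation":[-14,-24.3,8],"spin":-129.9},{"jaw":4.4,"translation":[-14,-24.3,8],"spin":-129.9},{"jaw":4.4,"translation":[-14,-24.3,8],"spin":-129.9},{"jaw":4.4,"translation":[-14,-24.3,8],"spin":-129.9},{"jaw":4.4,"translation":[-14,-24.3,8],"spin":-129.9},{"jaw":4.4,"translation":[-14,-24.3,12],"spin":-129.9},{"jaw":4.4,"translation":[-14,-24.3,14.9],"spin":-129.9},{"jaw":4.4,"translation":[-14,-24.3,14.9],"spin":-129.9},{"jaw":4.4,"translation":[-14,-24.3,14.9],"spin":-129.9},{"jaw":4.4,"translation":[-14,-24.3,14.9],"spin":-129.9}]'
python3 d.py 510.5 81.3 68 -11.1
```

```text
time: 13.28
tcp_pos: [0.5114, 0.0813, 0.1506]
tool_rot: [-0.0, 0.773, 0.634, 0.0]
force: [0.6, -0.8, -0.3]
finger_gap: 0.478
[-0.02 -0.09  8.26] -0.2 -11.3 -0.26
```

```bash
python3 -m pendant '[{"jaw":4.4,"translation":[0,0,4],"spin":0},{"jaw":4.4,"translation":[0,0,6.5],"spin":0},{"jaw":4.4,"translation":[0,0,8.2],"spin":0},{"jaw":4.4,"translation":[0,0,8.2],"spin":0},{"jaw":4.4,"translation":[0,0,8.2],"spin":0},{"jaw":2.2,"translation":[0,0,8.2],"spin":0},{"jaw":2.2,"translation":[0,0,8.2],"spin":0},{"jaw":2.2,"translation":[0,0,8.2],"spin":0},{"jaw":2.2,"translation":[0,0,8.2],"spin":0},{"jaw":2.2,"translation":[0,0,8.2],"spin":0},{"jaw":2.2,"translation":[0,0,8.2],"spin":0}]' 35
python3 -m pendant '[{"jaw":2.2,"translation":[0,0,-1],"spin":0},{"jaw":2.2,"translation":[0,0,-3],"spin":0},{"jaw":2.2,"translation":[0,0,-6],"spin":0},{"jaw":2.2,"translation":[0,0,-9],"spin":0},{"jaw":2.2,"translation":[0,0,-9],"spin":0},{"jaw":2.2,"translation":[0,0,-9],"spin":0}]'
python3 d.py 502 -132.1 140 -139.3; python3 w.py pics/w7.png
```

```text
time: 14.2
tcp_pos: [0.512, 0.0818, 0.0692]
tool_rot: [0.0, 0.773, 0.635, 0.001]
force: [1.0, 1.0, 3.3]
finger_gap: 0.296
time: 14.7
tcp_pos: [0.5119, 0.0817, 0.1604]
tool_rot: [0.0, 0.773, 0.635, 0.001]
force: [-1.3, 0.7, -1.8]
finger_gap: 0.296
[-21.17   3.16   2.01] 128.1 -11.2 -0.26
[[325.19226210127806, 0.0, 275.4495963990693], [0.0, 325.19226210127806, 209.89603810215428], [0.0, 0.0, 1.0]] [0.52488606 0.15179939 0.29650465] [[0.981, -0.194, 0.003], [-0.188, -0.945, 0.266], [-0.049, -0.262, -0.964]]
```

View pics/w7.png

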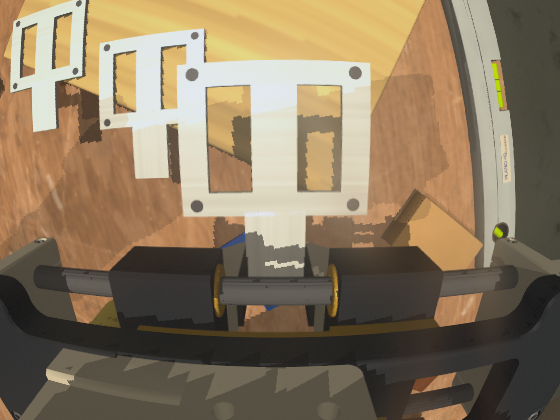

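C is held, with plate corners at (180,65), (370,63), (366,216) and (184,216). I'll check level and offset.

```bash
cat > held.py <<'E'
from m import *
import sys,json
from scipy.spatial.transform import Rotation as Ro
c=dict(np.load("wrist.npz"));s=ctrl.read_state();z=s["tcp_pos"][2]+float(sys.argv[2])/1000
P=np.array([onplane(c,p,z,True)*1000 for p in json.loads(sys.argv[1])]);q=s["tool_rot"]
R=Ro.from_quat([q[1],q[2],q[3],q[0]]).as_matrix();L=(P-s["tcp_pos"]*1000)@R
d=lambda i,j:np.linalg.norm(P[i]-P[j]).round(1)
print("back",d(0,1),"front",d(3,2),"L",d(0,3),"R",d(1,2));print("tool-frame corners",L.round(1).tolist(),"centre",L.mean(0).round(1),"yaw",np.degrees(np.arctan2(*(L[1]-L[0])[:2])).round(2),np.degrees(np.arctan2(*(L[2]-L[3])[:2])).round(2))
E
python3 held.py '[[180,65],[370,63],[366,216],[184,216]]' -5.2
```

```text
back 84.2 front 85.5 L 69.6 R 70.6
tool-frame corners [[98.8, -41.8, 5.2], [99.7, 42.4, 5.3], [29.1, 43.0, 5.2], [29.2, -42.5, 5.2]] centre [64.2  0.3  5.2] yaw 0.62 -0.07
```

```bash
python3 -m pendant '[{"jaw":2.2,"translation":[-21.2,3.1,1],"spin":128.1},{"jaw":2.2,"translation":[-21.2,3.1,1],"spin":128.1},{"jaw":2.2,"translation":[-21.2,3.1,1],"spin":128.1},{"jaw":2.2,"translation":[-21.2,3.1,1],"spin":128.1},{"jaw":2.2,"translation":[-21.2,3.1,1],"spin":128.1},{"jaw":2.2,"translation":[-21.2,3.1,1],"spin":128.1},{"jaw":2.2,"translation":[-21.2,3.1,1],"spin":128.1},{"jaw":2.2,"translation":[-21.2,3.1,1],"spin":128.1},{"jaw":2.2,"translation":[-21.2,3.1,1],"spin":128.1},{"jaw":2.2,"translation":[-21.2,3.1,1],"spin":128.1},{"jaw":2.2,"translation":[-21.2,3.1,1],"spin":128.1},{"jaw":2.2,"translation":[-21.2,3.1,1],"spin":128.1},{"jaw":2.2,"translation":[-21.2,3.1,1],"spin":128.1},{"jaw":2.2,"translation":[-21.2,3.1,1],"spin":128.1},{"jaw":2.2,"translation":[-21.2,3.1,1],"spin":128.1},{"jaw":2.2,"translation":[-21.2,3.1,1],"spin":128.1},{"jaw":2.2,"translation":[-21.2,3.1,1],"spin":128.1},{"jaw":2.2,"translation":[-21.2,3.1,1],"spin":128.1},{"jaw":2.2,"translation":[-21.2,3.1,1],"spin":128.1},{"jaw":2.2,"translation":[-21.2,3.1,1],"spin":128.1}]'
python3 d.py 502.3 -132.5 49.2 -139.3
```

```text
time: 16.42
tcp_pos: [0.4997, -0.1323, 0.1475]
tool_rot: [0.001, 0.91, -0.415, -0.001]
force: [0.8, 0.7, -1.1]
finger_gap: 0.294
[ 0.2  -0.21  9.83] 0.2 -139.1 -1.64
```

```bash
python3 -m pendant '[{"jaw":2.2,"translation":[0.2,-0.2,4],"spin":0.2},{"jaw":2.2,"translation":[0.2,-0.2,7],"spin":0.2},{"jaw":2.2,"translation":[0.2,-0.2,8.8],"spin":0.2},{"jaw":2.2,"translation":[0.2,-0.2,9.3],"spin":0.2},{"jaw":2.2,"translation":[0.2,-0.2,9.6],"spin":0.2},{"jaw":2.2,"translation":[0.2,-0.2,9.6],"spin":0.2},{"jaw":2.2,"translation":[0.2,-0.2,9.6],"spin":0.2}]'
python3 d.py 502.3 -132.5 49.2 -139.3
```

```text
time: 17.0
tcp_pos: [0.5039, -0.1331, 0.0535]
tool_rot: [-0.0, 0.908, -0.418, 0.001]
force: [0.9, 0.2, -0.4]
finger_gap: 0.293
[-0.15  0.09  0.43] -0.1 -139.4 -1.51
```

```bash
python3 -m pendant '[{"jaw":2.2,"translation":[-0.1,0.1,0.2],"spin":0},{"jaw":2.2,"translation":[-0.1,0.1,0.38],"spin":0},{"jaw":2.2,"translation":[-0.1,0.1,0.38],"spin":0},{"jaw":4.4,"translation":[-0.1,0.1,0.38],"spin":0},{"jaw":4.4,"translation":[-0.1,0.1,0.38],"spin":0},{"jaw":4.4,"translation":[-0.1,0.1,0.38],"spin":0},{"jaw":4.4,"translation":[-0.1,0.1,0.38],"spin":0},{"jaw":4.4,"translation":[-0.1,0.1,-4],"spin":0},{"jaw":4.4,"translation":[-0.1,0.1,-8],"spin":0},{"jaw":4.4,"translation":[-0.1,0.1,-12],"spin":0},{"jaw":4.4,"translation":[-0.1,0.1,-12],"spin":0},{"jaw":4.4,"translation":[-0.1,0.1,-12],"spin":0}]'
python3 w.py pics/w8.png;python3 d.py 427.6 141.9 150 -10.9
```

```text
time: 18.0
tcp_pos: [0.5032, -0.1328, 0.1743]
tool_rot: [-0.001, 0.908, -0.418, 0.002]
force: [-0.3, 0.5, -1.1]
finger_gap: 0.483
[[325.19226210127806, 0.0, 275.4495963990693], [0.0, 325.19226210127806, 209.89603810215428], [0.0, 0.0, 1.0]] [ 0.54886815 -0.18763922  0.31055591] [[-0.76, -0.65, -0.003], [-0.628, 0.732, 0.264], [-0.17, 0.202, -0.964]]
[-25.67 -12.16   2.29] -128.5 -139.4 -1.67
```

View pics/w8.png

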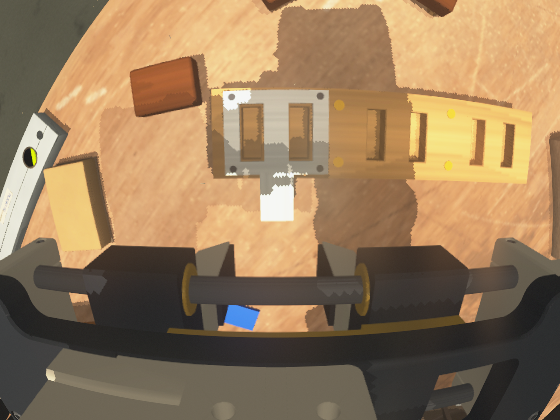

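C lies on the left bed, with plate corners at about (222,90), (329,91), (330,177) and (224,176).

```bash
cat > f.py <<'E'
from m import *
import sys,json
c=dict(np.load("wrist.npz"))
def fit(uv,Q,z):
    P=np.array([onplane(c,p,z,True)[:2]*1000 for p in uv]);Q=np.array(Q,float)
    a=P-P.mean(0);b=Q-Q.mean(0);th=np.arctan2((b[:,0]*a[:,1]-b[:,1]*a[:,0]).sum(),(a*b).sum())
    R=np.array([[np.cos(th),-np.sin(th)],[np.sin(th),np.cos(th)]]);t=P.mean(0)-R@Q.mean(0)
    print("yaw",np.degrees(th).round(1),"t",t.round(1),"res",(P-(Q@R.T+t)).round(1).tolist());return R,t
if __name__=="__main__":
    # plate corners order: back-left(+y), back-right, front-right, front-left [, slotL, slotR]
    uv=json.loads(sys.argv[1]);Q=[(35,43),(35,-43),(-35,-43),(-35,43),(-75,14),(-75,-14)][:len(uv)]
    R,t=fit(uv,Q,.044);ex=np.array([np.cos(np.radians(-49.33)),np.sin(np.radians(-49.33))]);ey=np.array([-ex[1],ex[0]]);d=t-np.array([464.2,-250.6]);print("jig frame",(d@ex).round(1),(d@ey).round(1))
E
python3 f.py '[[222,90],[329,91],[330,177],[224,176],[261,221],[294,221]]'
```

```text
yaw -49.1 t [ 543.5 -181.6] res [[1.7, -0.3], [0.1, 0.1], [-2.2, 0.2], [0.7, 0.9], [0.0, -0.4], [-0.4, -0.5]]
jig frame -0.7 105.1
```

C is within about 1 mm of its bed. Next is B.

```bash
python3 -m pendant '[{"jaw":4.4,"translation":[-25.7,-12.2,0],"spin":-128.5},{"jaw":4.4,"translation":[-25.7,-12.2,0],"spin":-128.5},{"jaw":4.4,"translation":[-25.7,-12.2,0],"spin":-128.5},{"jaw":4.4,"translation":[-25.7,-12.2,0],"spin":-128.5},{"jaw":4.4,"translation":[-25.7,-12.2,0],"spin":-128.5},{"jaw":4.4,"translation":[-25.7,-12.2,0],"spin":-128.5},{"jaw":4.4,"translation":[-25.7,-12.2,0],"spin":-128.5},{"jaw":4.4,"translation":[-25.7,-12.2,0],"spin":-128.5},{"jaw":4.4,"translation":[-25.7,-12.2,0],"spin":-128.5},{"jaw":4.4,"translation":[-25.7,-12.2,0],"spin":-128.5},{"jaw":4.4,"translation":[-25.7,-12.2,0],"spin":-128.5},{"jaw":4.4,"translation":[-25.7,-12.2,0],"spin":-128.5},{"jaw":4.4,"translation":[-25.7,-12.2,0],"spin":-128.5},{"jaw":4.4,"translation":[-25.7,-12.2,0],"spin":-128.5},{"jaw":4.4,"translation":[-25.7,-12.2,0],"spin":-128.5},{"jaw":4.4,"translation":[-25.7,-12.2,0],"spin":-128.5},{"jaw":4.4,"translation":[-25.7,-12.2,0],"spin":-128.5},{"jaw":4.4,"translation":[-25.7,-12.2,0],"spin":-128.5},{"jaw":4.4,"translation":[-25.7,-12.2,2.3],"spin":-128.5},{"jaw":4.4,"translation":[-25.7,-12.2,2.3],"spin":-128.5}]'
python3 -m pendant '[{"jaw":4.4,"translation":[0,0,0],"spin":0},{"jaw":4.4,"translation":[0,0,0],"spin":0}]'
python3 d.py 427.6 141.9 68 -10.9
python3 w.py pics/w9.png
cat > wt.py <<'E'
from m import *
c=dict(np.load("wrist.npz"));f=c["frame"];h=cv2.cvtColor(f,cv2.COLOR_BGR2HSV)
m=((h[...,1]<55)&(h[...,2]>110)).astype(np.uint8);m[236:]=0
e=np.array([422,186.3]);n=np.array([.595,.804])
for k in cv2.findContours(m,cv2.RETR_EXTERNAL,cv2.CHAIN_APPROX_NONE)[0]:
    if cv2.contourArea(k)<1500: continue
    P=np.array([onplane(c,p[0],.064,True)[:2]*1000 for p in k]);r=cv2.minAreaRect(P.astype(np.float32))
    print(k[:,0].mean(0).round(),np.round(r[0],1),np.round(r[1],1),round(r[2],1),((cv2.boxPoints(r)-e)@n).round(1))
E
python3 wt.py
```

```text
time: 19.72
tcp_pos: [0.4252, 0.1414, 0.1463]
tool_rot: [-0.001, 0.771, 0.637, -0.003]
force: [-0.6, 0.5, 0.1]
finger_gap: 0.48
time: 19.88
tcp_pos: [0.4271, 0.1417, 0.1492]
tool_rot: [-0.0, 0.772, 0.636, -0.001]
force: [0.2, -0.5, 0.1]
finger_gap: 0.483
[0.04 0.06 8.12] -0.1 -11.0 -0.38
[[325.19226210127806, 0.0, 275.4495963990693], [0.0, 325.19226210127806, 209.89603810215428], [0.0, 0.0, 1.0]] [0.44056616 0.21214862 0.28518538] [[0.981, -0.192, -0.001], [-0.184, -0.945, 0.269], [-0.053, -0.264, -0.963]]
[277. 149.] [436.1 186.4] [109.3  86. ] 79.1 [-59.4 -22.2  76.4  39.2]
[139.  94.] [344.4 250.1] [110.1  86.6] 79.6 [-63.4 -25.2  73.7  35.5]
[547. 114.] [689.2 184.7] [ 38.6 225.6] 1.3 [235.   56.7  80.3 258.6]
```

```bash
python3 -m pendant '[{"jaw":4.4,"translation":[0,0.05,4],"spin":0},{"jaw":4.4,"translation":[0,0.05,6.5],"spin":0},{"jaw":4.4,"translation":[0,0.05,8.1],"spin":0},{"jaw":4.4,"translation":[0,0.05,8.1],"spin":0},{"jaw":4.4,"translation":[0,0.05,8.1],"spin":0},{"jaw":2.2,"translation":[0,0.05,8.1],"spin":0},{"jaw":2.2,"translation":[0,0.05,8.1],"spin":0},{"jaw":2.2,"translation":[0,0.05,8.1],"spin":0},{"jaw":2.2,"translation":[0,0.05,8.1],"spin":0},{"jaw":2.2,"translation":[0,0.05,8.1],"spin":0},{"jaw":2.2,"translation":[0,0.05,8.1],"spin":0}]' 35
python3 -m pendant '[{"jaw":2.2,"translation":[0,0,-1],"spin":0},{"jaw":2.2,"translation":[0,0,-3],"spin":0},{"jaw":2.2,"translation":[0,0,-6],"spin":0},{"jaw":2.2,"translation":[0,0,-9],"spin":0},{"jaw":2.2,"translation":[0,0,-9],"spin":0},{"jaw":2.2,"translation":[0,0,-9],"spin":0}]'
python3 d.py 422.2 -201.8 147 -139.3
```

```text
time: 20.85
tcp_pos: [0.4287, 0.1423, 0.0691]
tool_rot: [0.0, 0.771, 0.636, 0.001]
force: [0.8, 0.4, 2.6]
finger_gap: 0.292
time: 21.35
tcp_pos: [0.4287, 0.1423, 0.1603]
tool_rot: [-0.0, 0.771, 0.636, 0.002]
force: [0.9, 0.1, -0.5]
finger_gap: 0.292
[-33.91   5.89   1.26] 128.4 -10.9 -0.38
```

```bash
python3 -m pendant '[{"jaw":2.2,"translation":[-33.9,5.9,1],"spin":128.4},{"jaw":2.2,"translation":[-33.9,5.9,1],"spin":128.4},{"jaw":2.2,"translation":[-33.9,5.9,1],"spin":128.4},{"jaw":2.2,"translation":[-33.9,5.9,1],"spin":128.4},{"jaw":2.2,"translation":[-33.9,5.9,1],"spin":128.4},{"jaw":2.2,"translation":[-33.9,5.9,1],"spin":128.4},{"jaw":2.2,"translation":[-33.9,5.9,1],"spin":128.4},{"jaw":2.2,"translation":[-33.9,5.9,1],"spin":128.4},{"jaw":2.2,"translation":[-33.9,5.9,1],"spin":128.4},{"jaw":2.2,"translation":[-33.9,5.9,1],"spin":128.4},{"jaw":2.2,"translation":[-33.9,5.9,1],"spin":128.4},{"jaw":2.2,"translation":[-33.9,5.9,1],"spin":128.4},{"jaw":2.2,"translation":[-33.9,5.9,1],"spin":128.4},{"jaw":2.2,"translation":[-33.9,5.9,1],"spin":128.4},{"jaw":2.2,"translation":[-33.9,5.9,1],"spin":128.4},{"jaw":2.2,"translation":[-33.9,5.9,1],"spin":128.4},{"jaw":2.2,"translation":[-33.9,5.9,1],"spin":128.4},{"jaw":2.2,"translation":[-33.9,5.9,1],"spin":128.4},{"jaw":2.2,"translation":[-33.9,5.9,1],"spin":128.4},{"jaw":2.2,"translation":[-33.9,5.9,1],"spin":128.4}]'
python3 -m pendant '[{"jaw":2.2,"translation":[0,0,3],"spin":0},{"jaw":2.2,"translation":[0,0,3],"spin":0},{"jaw":2.2,"translation":[0,0,3],"spin":0}]'
python3 d.py 422.2 -201.8 49.1 -139.3
```

```text
time: 23.02
tcp_pos: [0.4208, -0.2018, 0.1478]
tool_rot: [0.001, 0.909, -0.416, -0.001]
force: [0.4, -0.7, -0.8]
finger_gap: 0.293
time: 23.27
tcp_pos: [0.4204, -0.2016, 0.118]
tool_rot: [-0.0, 0.909, -0.417, -0.002]
force: [0.6, -0.6, -1.1]
finger_gap: 0.294
[ 0.15 -0.14  6.89] 0.0 -139.3 -1.29
```

```bash
python3 -m pendant '[{"jaw":2.2,"translation":[0.1,-0.1,3],"spin":0},{"jaw":2.2,"translation":[0.1,-0.1,5],"spin":0},{"jaw":2.2,"translation":[0.1,-0.1,6.2],"spin":0},{"jaw":2.2,"translation":[0.1,-0.1,6.4],"spin":0},{"jaw":2.2,"translation":[0.1,-0.1,6.4],"spin":0},{"jaw":2.2,"translation":[0.1,-0.1,6.4],"spin":0}]'
python3 d.py 422.2 -201.8 49.1 -139.3
```

```text
time: 23.77
tcp_pos: [0.4234, -0.2027, 0.0556]
tool_rot: [-0.0, 0.909, -0.417, 0.001]
force: [0.0, 0.8, -0.2]
finger_gap: 0.296
[-0.15  0.04  0.65] -0.0 -139.3 -1.18
```

```bash
python3 -m pendant '[{"jaw":2.2,"translation":[-0.1,0,0.3],"spin":0},{"jaw":2.2,"translation":[-0.1,0,0.6],"spin":0},{"jaw":2.2,"translation":[-0.1,0,0.6],"spin":0},{"jaw":2.2,"translation":[-0.1,0,0.6],"spin":0},{"jaw":4.4,"translation":[-0.1,0,0.6],"spin":0},{"jaw":4.4,"translation":[-0.1,0,0.6],"spin":0},{"jaw":4.4,"translation":[-0.1,0,0.6],"spin":0},{"jaw":4.4,"translation":[-0.1,0,0.6],"spin":0},{"jaw":4.4,"translation":[-0.1,0,-4],"spin":0},{"jaw":4.4,"translation":[-0.1,0,-8],"spin":0},{"jaw":4.4,"translation":[-0.1,0,-12],"spin":0},{"jaw":4.4,"translation":[-0.1,0,-12],"spin":0},{"jaw":4.4,"translation":[-0.1,0,-12],"spin":0}]'
python3 d.py 336 206 150 -10.6
```

```text
time: 24.85
tcp_pos: [0.4235, -0.2018, 0.1762]
tool_rot: [-0.001, 0.909, -0.417, 0.002]
force: [0.0, 0.2, 0.1]
finger_gap: 0.48
[-36.63 -19.94   2.56] -128.7 -139.3 -1.39
```

```bash
python3 -m pendant '[{"jaw":4.4,"translation":[-36.6,-19.9,0],"spin":-128.7},{"jaw":4.4,"translation":[-36.6,-19.9,0],"spin":-128.7},{"jaw":4.4,"translation":[-36.6,-19.9,0],"spin":-128.7},{"jaw":4.4,"translation":[-36.6,-19.9,0],"spin":-128.7},{"jaw":4.4,"translation":[-36.6,-19.9,0],"spin":-128.7},{"jaw":4.4,"translation":[-36.6,-19.9,0],"spin":-128.7},{"jaw":4.4,"translation":[-36.6,-19.9,0],"spin":-128.7},{"jaw":4.4,"translation":[-36.6,-19.9,0],"spin":-128.7},{"jaw":4.4,"translation":[-36.6,-19.9,0],"spin":-128.7},{"jaw":4.4,"translation":[-36.6,-19.9,0],"spin":-128.7},{"jaw":4.4,"translation":[-36.6,-19.9,0],"spin":-128.7},{"jaw":4.4,"translation":[-36.6,-19.9,0],"spin":-128.7},{"jaw":4.4,"translation":[-36.6,-19.9,0],"spin":-128.7},{"jaw":4.4,"translation":[-36.6,-19.9,0],"spin":-128.7},{"jaw":4.4,"translation":[-36.6,-19.9,0],"spin":-128.7},{"jaw":4.4,"translation":[-36.6,-19.9,0],"spin":-128.7},{"jaw":4.4,"translation":[-36.6,-19.9,0],"spin":-128.7},{"jaw":4.4,"translation":[-36.6,-19.9,0],"spin":-128.7},{"jaw":4.4,"translation":[-36.6,-19.9,2.5],"spin":-128.7},{"jaw":4.4,"translation":[-36.6,-19.9,2.5],"spin":-128.7}]'
python3 -m pendant '[{"jaw":4.4,"translation":[0,0,0],"spin":0},{"jaw":4.4,"translation":[0,0,0],"spin":0}]'
python3 d.py 336 206 68 -10.6;python3 w.py pics/w10.png;python3 wt.py
```

```text
time: 26.52
tcp_pos: [0.3328, 0.2048, 0.1466]
tool_rot: [0.0, 0.769, 0.639, -0.002]
force: [-1.1, 0.6, 0.0]
finger_gap: 0.48
time: 26.68
tcp_pos: [0.3346, 0.2053, 0.1495]
tool_rot: [0.0, 0.77, 0.638, -0.001]
force: [0.6, -0.8, 0.4]
finger_gap: 0.478
[0.11 0.13 8.15] -0.2 -10.8 -0.56
[[325.19226210127806, 0.0, 275.4495963990693], [0.0, 325.19226210127806, 209.89603810215428], [0.0, 0.0, 1.0]] [0.34770075 0.27589207 0.28537952] [[0.982, -0.187, -0.0], [-0.18, -0.946, 0.27], [-0.051, -0.265, -0.963]]
[277. 148.] [344.2 250.2] [110.   86.3] 79.4 [-63.2 -25.6  73.4  35.7]
```

Bed R's TCP target is (383.5,−319.7) − 64.4·(.652,−.758), which gives (341.5,−270.9).

```bash
python3 -m pendant '[{"jaw":4.4,"translation":[0.1,0.1,4],"spin":0},{"jaw":4.4,"translation":[0.1,0.1,6.5],"spin":0},{"jaw":4.4,"translation":[0.1,0.1,8.1],"spin":0},{"jaw":4.4,"translation":[0.1,0.1,8.1],"spin":0},{"jaw":4.4,"translation":[0.1,0.1,8.1],"spin":0},{"jaw":2.2,"translation":[0.1,0.1,8.1],"spin":0},{"jaw":2.2,"translation":[0.1,0.1,8.1],"spin":0},{"jaw":2.2,"translation":[0.1,0.1,8.1],"spin":0},{"jaw":2.2,"translation":[0.1,0.1,8.1],"spin":0},{"jaw":2.2,"translation":[0.1,0.1,8.1],"spin":0},{"jaw":2.2,"translation":[0.1,0.1,8.1],"spin":0}]' 35
python3 -m pendant '[{"jaw":2.2,"translation":[0,0,-1],"spin":0},{"jaw":2.2,"translation":[0,0,-3],"spin":0},{"jaw":2.2,"translation":[0,0,-6],"spin":0},{"jaw":2.2,"translation":[0,0,-9],"spin":0},{"jaw":2.2,"translation":[0,0,-9],"spin":0},{"jaw":2.2,"translation":[0,0,-9],"spin":0}]'
python3 d.py 400 0 160 -75; python3 d.py 341.5 -270.9 150 -139.3
```

```text
time: 27.65
tcp_pos: [0.3366, 0.2072, 0.069]
tool_rot: [-0.0, 0.77, 0.638, 0.001]
force: [0.1, -0.1, 3.4]
finger_gap: 0.291
time: 28.15
tcp_pos: [0.3364, 0.2076, 0.1595]
tool_rot: [-0.001, 0.769, 0.639, 0.001]
force: [-0.3, 0.4, -0.9]
finger_gap: 0.296
[-19.23  10.07  -0.11] 64.4 -10.6 -0.56
[-46.94   9.3    0.81] 128.7 -10.6 -0.56
```

```bash
python3 -m pendant '[{"jaw":2.2,"translation":[-19.2,10,0],"spin":128.7},{"jaw":2.2,"translation":[-19.2,10,0],"spin":128.7},{"jaw":2.2,"translation":[-19.2,10,0],"spin":128.7},{"jaw":2.2,"translation":[-19.2,10,0],"spin":128.7},{"jaw":2.2,"translation":[-19.2,10,0],"spin":128.7},{"jaw":2.2,"translation":[-19.2,10,0],"spin":128.7},{"jaw":2.2,"translation":[-19.2,10,0],"spin":128.7},{"jaw":2.2,"translation":[-46.9,9.3,0],"spin":128.7},{"jaw":2.2,"translation":[-46.9,9.3,0],"spin":128.7},{"jaw":2.2,"translation":[-46.9,9.3,0],"spin":128.7},{"jaw":2.2,"translation":[-46.9,9.3,0],"spin":128.7},{"jaw":2.2,"translation":[-46.9,9.3,0],"spin":128.7},{"jaw":2.2,"translation":[-46.9,9.3,0],"spin":128.7},{"jaw":2.2,"translation":[-46.9,9.3,0],"spin":128.7},{"jaw":2.2,"translation":[-46.9,9.3,0],"spin":128.7},{"jaw":2.2,"translation":[-46.9,9.3,0],"spin":128.7},{"jaw":2.2,"translation":[-46.9,9.3,0],"spin":128.7},{"jaw":2.2,"translation":[-46.9,9.3,0],"spin":128.7},{"jaw":2.2,"translation":[-46.9,9.3,0],"spin":128.7},{"jaw":2.2,"translation":[-46.9,9.3,0],"spin":128.7}]'
python3 -m pendant '[{"jaw":2.2,"translation":[0,0,3.5],"spin":0},{"jaw":2.2,"translation":[0,0,3.5],"spin":0},{"jaw":2.2,"translation":[0,0,3.5],"spin":0}]'
python3 d.py 341.5 -270.9 49.0 -139.3
```

```text
time: 29.82
tcp_pos: [0.3401, -0.2711, 0.1576]
tool_rot: [0.0, 0.909, -0.416, -0.001]
force: [-0.7, -0.4, -1.3]
finger_gap: 0.294
time: 30.07
tcp_pos: [0.3395, -0.2707, 0.1228]
tool_rot: [-0.0, 0.909, -0.417, -0.002]
force: [0.4, -0.4, -0.1]
finger_gap: 0.294
[ 0.17 -0.15  7.38] 0.0 -139.3 -1.08
```

```bash
python3 -m pendant '[{"jaw":2.2,"translation":[0,-0.1,3.5],"spin":0},{"jaw":2.2,"translation":[0,-0.1,5.5],"spin":0},{"jaw":2.2,"translation":[0,-0.1,6.7],"spin":0},{"jaw":2.2,"translation":[0,-0.1,6.9],"spin":0},{"jaw":2.2,"translation":[0,-0.1,6.9],"spin":0},{"jaw":2.2,"translation":[0,-0.1,6.9],"spin":0}]'
python3 d.py 341.5 -270.9 49 -139.3
```

```text
time: 30.57
tcp_pos: [0.3419, -0.2714, 0.0556]
tool_rot: [0.0, 0.909, -0.417, 0.001]
force: [1.1, -0.6, -1.5]
finger_gap: 0.294
[-0.07 -0.    0.66] -0.0 -139.3 -0.94
```

```bash
python3 -m pendant '[{"jaw":2.2,"translation":[-0.05,0,0.3],"spin":0},{"jaw":2.2,"translation":[-0.05,0,0.6],"spin":0},{"jaw":2.2,"translation":[-0.05,0,0.6],"spin":0},{"jaw":2.2,"translation":[-0.05,0,0.6],"spin":0},{"jaw":4.4,"translation":[-0.05,0,0.6],"spin":0},{"jaw":4.4,"translation":[-0.05,0,0.6],"spin":0},{"jaw":4.4,"translation":[-0.05,0,0.6],"spin":0},{"jaw":4.4,"translation":[-0.05,0,0.6],"spin":0},{"jaw":4.4,"translation":[-0.05,0,-4],"spin":0},{"jaw":4.4,"translation":[-0.05,0,-8],"spin":0},{"jaw":4.4,"translation":[-0.05,0,-12],"spin":0},{"jaw":4.4,"translation":[0,-11,-18],"spin":0},{"jaw":8.5,"translation":[4,-11,-22],"spin":0},{"jaw":8.5,"translation":[4,-11,-22],"spin":0},{"jaw":8.5,"translation":[4,-11,-22],"spin":0},{"jaw":8.5,"translation":[4,-11,-22],"spin":0},{"jaw":8.5,"translation":[4,-11,-22],"spin":0},{"jaw":8.5,"translation":[4,-11,-22],"spin":0}]'
python3 w.py pics/w11.png;python3 -c "
from m import *
c=cam('top');np.savez('top2.npz',**c);f=c['frame'];h=cv2.cvtColor(f,cv2.COLOR_BGR2HSV);roi=np.zeros(f.shape[:2],bool);roi[150:275,315:420]=1
[print(r) for r in rects(c,roi&(h[...,1]>165)&(h[...,2]<165),.036,40,600)]"
```

```text
time: 32.07
tcp_pos: [0.4499, -0.2295, 0.2738]
tool_rot: [0.0, 0.908, -0.418, -0.001]
force: [0.4, -0.4, -0.5]
finger_gap: 0.867
[[325.19226210127806, 0.0, 275.4495963990693], [0.0, 325.19226210127806, 209.89603810215428], [0.0, 0.0, 1.0]] [ 0.49633891 -0.28438879  0.40968387] [[-0.76, -0.65, 0.001], [-0.626, 0.732, 0.268], [-0.175, 0.203, -0.963]]
([397.8, 202.7], [533.4, -397.2], [54.9, 37.7], 13.2, [[502.0, -385.0], [511.0, -422.0], [564.0, -409.0], [556.0, -373.0]])
([370.0, 178.0], [632.3, -296.9], [57.4, 41.1], 71.2, [[604.0, -318.0], [643.0, -331.0], [661.0, -276.0], [622.0, -263.0]])
([330.9, 174.5], [646.6, -148.8], [57.3, 43.1], 48.3, [[611.0, -156.0], [644.0, -185.0], [682.0, -142.0], [650.0, -113.0]])
```

View pics/w11.png

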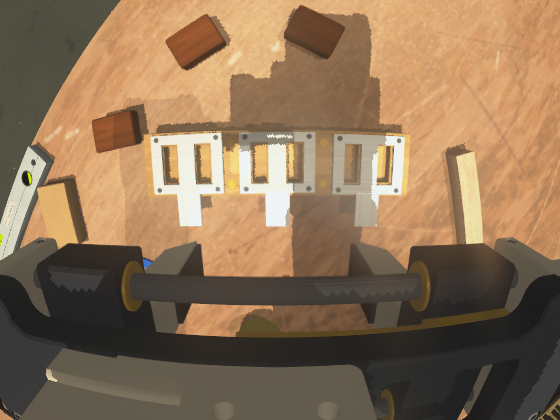

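All three templates lie on the beds: left plate x152–224, middle 239–317 and right 333–405, at rows 132–195. The blocks are still at (197,42), (314,31) and (117,131).

```bash
for a in '[[152,137],[223,135],[224,193],[153,195],[179,226],[202,226]]' '[[239,133],[316,131],[317,193],[239,194],[265,226],[290,226]]' '[[333,134],[406,135],[404,195],[333,193],[355,226],[378,226]]'; do python3 f.py "$a"; done
for b in "646.6 -148.8" "632.3 -296.9" "533.2 -395.5"; do for y in -41.7 48.3; do :; done; done
python3 d.py 646.6 -148.8 120 -131.7; python3 d.py 632.3 -296.9 120 -108.8
```

```text
yaw -49.9 t [ 543.1 -181.7] res [[-1.3, 0.0], [-1.2, 0.7], [0.8, -1.4], [1.2, 1.9], [0.6, -0.0], [-0.1, -1.2]]
jig frame -0.8 104.8
yaw -48.9 t [ 464.  -250.8] res [[-0.4, 0.2], [0.5, -1.1], [-2.0, -1.4], [1.0, 1.7], [1.2, 0.8], [-0.2, -0.1]]
jig frame 0.0 -0.3
yaw -48.7 t [ 381.7 -320.8] res [[1.3, 1.7], [0.1, -1.4], [-3.0, -0.6], [1.4, -0.4], [0.9, 0.6], [-0.7, 0.1]]
jig frame -0.5 -108.3
[  6.71 -20.25  15.32] -7.8 -139.5 -1.55
[17.04 -9.54 15.31] -30.7 -139.5 -1.55
```

Placements are good. For the blocks I'll grip across the 44 mm. First a close look at block 1, with the TCP 40 mm short of it.

```bash
python3 d.py 620 -179 160 -41.7
```

```text
[  7.27 -16.26  11.32] -97.8 -139.5 -1.55
```

```bash
python3 -m pendant '[{"jaw":6.2,"translation":[7.3,-16.3,4],"spin":-97.8},{"jaw":6.2,"translation":[7.3,-16.3,4],"spin":-97.8},{"jaw":6.2,"translation":[7.3,-16.3,4],"spin":-97.8},{"jaw":6.2,"translation":[7.3,-16.3,8],"spin":-97.8},{"jaw":6.2,"translation":[7.3,-16.3,11.3],"spin":-97.8},{"jaw":6.2,"translation":[7.3,-16.3,11.3],"spin":-97.8},{"jaw":6.2,"translation":[7.3,-16.3,11.3],"spin":-97.8},{"jaw":6.2,"translation":[7.3,-16.3,11.3],"spin":-97.8},{"jaw":6.2,"translation":[7.3,-16.3,11.3],"spin":-97.8},{"jaw":6.2,"translation":[7.3,-16.3,11.3],"spin":-97.8},{"jaw":6.2,"translation":[7.3,-16.3,11.3],"spin":-97.8},{"jaw":6.2,"translation":[7.3,-16.3,11.3],"spin":-97.8},{"jaw":6.2,"translation":[7.3,-16.3,11.3],"spin":-97.8},{"jaw":6.2,"translation":[7.3,-16.3,11.3],"spin":-97.8},{"jaw":6.2,"translation":[7.3,-16.3,11.3],"spin":-97.8},{"jaw":6.2,"translation":[7.3,-16.3,11.3],"spin":-97.8},{"jaw":6.2,"translation":[7.3,-16.3,11.3],"spin":-97.8}]'
python3 w.py pics/w12.png
cat > wb.py <<'E'
from m import *
from d import delta
c=dict(np.load("wrist.npz"));f=c["frame"];h=cv2.cvtColor(f,cv2.COLOR_BGR2HSV)
m=((h[...,0]<14)&(h[...,1]>150)&(h[...,2]>45)&(h[...,2]<165)).astype(np.uint8);m[240:]=0
m=cv2.morphologyEx(m,cv2.MORPH_OPEN,np.ones((3,3),np.uint8))
cv2.imwrite("pics/bm.png",m*255)
for k in cv2.findContours(m,cv2.RETR_EXTERNAL,cv2.CHAIN_APPROX_NONE)[0]:
    if cv2.contourArea(k)<900: continue
    P=np.array([onplane(c,p[0],.036,True)[:2]*1000 for p in k]);r=cv2.minAreaRect(P.astype(np.float32))
    print(k[:,0].mean(0).round(),np.round(r[0],1),np.round(r[1],1),round(r[2],1),"px",cv2.boxPoints(cv2.minAreaRect(k)).round().tolist())
E
python3 wb.py
```

```text
time: 33.58
tcp_pos: [0.6216, -0.1791, 0.161]
tool_rot: [-0.0, 0.913, 0.408, -0.0]
force: [-0.2, -0.9, 0.0]
finger_gap: 0.675
[[325.19226210127806, 0.0, 275.4495963990693], [0.0, 325.19226210127806, 209.89603810215428], [0.0, 0.0, 1.0]] [ 0.66908402 -0.12578065  0.29707791] [[0.745, -0.667, -0.0], [-0.642, -0.718, 0.268], [-0.179, -0.2, -0.963]]
[276. 160.] [ 648.4 -149.3] [57.5 41.1] 48.6 px [[250.0, 125.0], [301.0, 125.0], [301.0, 195.0], [250.0, 195.0]]
```

View pics/w12.png

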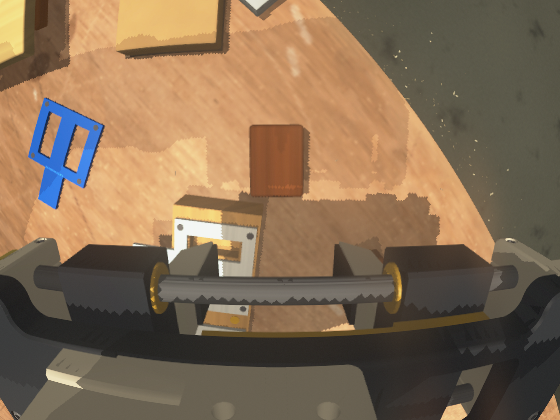

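Block 1 is the dark rectangle at (249–304, 124–197), centre (648.4,−149.3) and yaw 48.6°. I'll grasp it.

```bash
python3 d.py 648.4 -149.3 39 -41.4
```

```text
[ 3.99  0.02 12.21] -0.3 -41.7 -0.2
```

```bash
python3 -m pendant '[{"jaw":6.2,"translation":[4,0,2],"spin":-0.3},{"jaw":6.2,"translation":[4,0,5],"spin":-0.3},{"jaw":6.2,"translation":[4,0,8.5],"spin":-0.3},{"jaw":6.2,"translation":[4,0,11],"spin":-0.3},{"jaw":6.2,"translation":[4,0,12.2],"spin":-0.3},{"jaw":6.2,"translation":[4,0,12.2],"spin":-0.3},{"jaw":6.2,"translation":[4,0,12.2],"spin":-0.3},{"jaw":6.2,"translation":[4,0,12.2],"spin":-0.3},{"jaw":3.8,"translation":[4,0,12.2],"spin":-0.3},{"jaw":3.8,"translation":[4,0,12.2],"spin":-0.3},{"jaw":3.8,"translation":[4,0,12.2],"spin":-0.3},{"jaw":3.8,"translation":[4,0,12.2],"spin":-0.3},{"jaw":3.8,"translation":[4,0,12.2],"spin":-0.3},{"jaw":3.8,"translation":[4,0,12.2],"spin":-0.3}]' 25
python3 -m pendant '[{"jaw":3.8,"translation":[0,0,-2],"spin":0},{"jaw":3.8,"translation":[0,0,-5],"spin":0},{"jaw":3.8,"translation":[0,0,-8],"spin":0},{"jaw":3.8,"translation":[0,0,-8],"spin":0},{"jaw":3.8,"translation":[0,0,-8],"spin":0}]'
python3 w.py pics/w13.png; python3 d.py 544.5 -181.4 110 -49.3
```

```text
time: 34.8
tcp_pos: [0.6493, -0.1489, 0.0405]
tool_rot: [0.0, 0.911, 0.413, 0.001]
force: [-1.2, 1.2, 7.4]
finger_gap: 0.476
time: 35.22
tcp_pos: [0.6499, -0.1492, 0.1215]
tool_rot: [0.001, 0.911, 0.413, 0.002]
force: [0.4, -0.7, -1.0]
finger_gap: 0.482
[[325.19226210127806, 0.0, 275.4495963990693], [0.0, 325.19226210127806, 209.89603810215428], [0.0, 0.0, 1.0]] [ 0.69633677 -0.09531213  0.25775094] [[0.751, -0.66, 0.004], [-0.637, -0.724, 0.266], [-0.173, -0.202, -0.964]]
[-9.35 -5.7   0.98] 8.0 -41.3 -0.22
```

```bash
python3 -m pendant '[{"jaw":3.8,"translation":[-3,-2,-1],"spin":8},{"jaw":3.8,"translation":[-6,-4,0],"spin":8},{"jaw":3.8,"translation":[-9.25,-5.7,0],"spin":8},{"jaw":3.8,"translation":[-9.25,-5.7,0.5],"spin":8},{"jaw":3.8,"translation":[-9.25,-5.7,2],"spin":8},{"jaw":3.8,"translation":[-9.25,-5.7,2],"spin":8},{"jaw":3.8,"translation":[-9.25,-5.7,2],"spin":8},{"jaw":3.8,"translation":[-9.25,-5.7,2],"spin":8}]'
python3 d.py 545.2 -180.8 72.5 -49.3
```

```text
time: 35.93
tcp_pos: [0.5451, -0.1805, 0.0993]
tool_rot: [-0.0, 0.937, 0.348, -0.0]
force: [0.0, -0.2, -0.9]
finger_gap: 0.475
[-0.01  0.03  2.68] 0.1 -49.2 -0.22
```

```bash
python3 -m pendant '[{"jaw":3.8,"translation":[0,0,0.8],"spin":0},{"jaw":3.8,"translation":[0,0,1.3],"spin":0},{"jaw":3.8,"translation":[0,0,1.6],"spin":0},{"jaw":3.8,"translation":[0,0,1.9],"spin":0},{"jaw":3.8,"translation":[0,0,2.1],"spin":0},{"jaw":3.8,"translation":[0,0,2.1],"spin":0}]'
python3 d.py 545.2 -180.8 72.5 -49.3
```

```text
time: 36.43
tcp_pos: [0.5447, -0.1807, 0.0781]
tool_rot: [-0.0, 0.937, 0.348, -0.0]
force: [-0.8, -1.4, -0.7]
finger_gap: 0.475
[0.03 0.04 0.56] 0.0 -49.3 -0.2
```

The stud tips are already below the jig's top with no resistance, so I'll press home.

```bash
python3 -m pendant '[{"jaw":3.8,"translation":[0,0,0.3],"spin":0},{"jaw":3.8,"translation":[0,0,0.6],"spin":0},{"jaw":3.8,"translation":[0,0,0.75],"spin":0},{"jaw":3.8,"translation":[0,0,0.75],"spin":0},{"jaw":3.8,"translation":[0,0,0.75],"spin":0}]'
python3 d.py 545.2 -180.8 72.5 -49.3
```

```text
time: 36.85
tcp_pos: [0.5452, -0.1808, 0.0722]
tool_rot: [-0.0, 0.938, 0.348, 0.001]
force: [-4.3, 2.1, 16.4]
finger_gap: 0.478
[ 0.   -0.   -0.03] 0.0 -49.3 -0.2
```

```bash
python3 -m pendant '[{"jaw":3.8,"translation":[0,0,-0.1],"spin":0},{"jaw":6.0,"translation":[0,0,-0.1],"spin":0},{"jaw":6.0,"translation":[0,0,-0.1],"spin":0},{"jaw":6.0,"translation":[0,0,-0.1],"spin":0},{"jaw":6.0,"translation":[0,0,-0.1],"spin":0},{"jaw":6.0,"translation":[0,0,-2],"spin":0},{"jaw":6.0,"translation":[0,0,-5],"spin":0},{"jaw":6.2,"translation":[0,0,-9],"spin":0},{"jaw":6.2,"translation":[0,0,-9],"spin":0},{"jaw":6.2,"translation":[0,0,-9],"spin":0}]'
python3 d.py 619 -335 160 -18.8
```

```text
time: 37.68
tcp_pos: [0.5463, -0.1812, 0.1631]
tool_rot: [0.001, 0.937, 0.348, 0.002]
force: [0.3, -0.6, -0.7]
finger_gap: 0.673
[-4.53 16.39  0.35] -30.5 -49.3 -0.28
```

```bash
python3 -m pendant '[{"jaw":6.2,"translation":[-4.5,16.4,0.3],"spin":-30.5},{"jaw":6.2,"translation":[-4.5,16.4,0.3],"spin":-30.5},{"jaw":6.2,"translation":[-4.5,16.4,0.3],"spin":-30.5},{"jaw":6.2,"translation":[-4.5,16.4,0.3],"spin":-30.5},{"jaw":6.2,"translation":[-4.5,16.4,0.3],"spin":-30.5},{"jaw":6.2,"translation":[-4.5,16.4,0.3],"spin":-30.5},{"jaw":6.2,"translation":[-4.5,16.4,0.3],"spin":-30.5},{"jaw":6.2,"translation":[-4.5,16.4,0.3],"spin":-30.5},{"jaw":6.2,"translation":[-4.5,16.4,0.3],"spin":-30.5},{"jaw":6.2,"translation":[-4.5,16.4,0.3],"spin":-30.5}]'
python3 w.py pics/w14.png; python3 wb.py
```

```text
time: 38.52
tcp_pos: [0.6181, -0.3326, 0.158]
tool_rot: [-0.0, 0.813, 0.583, 0.0]
force: [-0.7, 0.1, 0.7]
finger_gap: 0.678
[[325.19226210127806, 0.0, 275.4495963990693], [0.0, 325.19226210127806, 209.89603810215428], [0.0, 0.0, 1.0]] [ 0.64062634 -0.26482653  0.29410597] [[0.947, -0.321, 0.0], [-0.309, -0.913, 0.267], [-0.086, -0.253, -0.964]]
[281. 164.] [ 633.8 -298.7] [57.8 40.9] 71.6 px [[255.0, 129.0], [306.0, 129.0], [306.0, 200.0], [255.0, 200.0]]
[117.  72.] [ 530.4 -171. ] [66.5 47.8] 40.7 px [[79.0, 92.0], [115.0, 22.0], [156.0, 43.0], [120.0, 113.0]]
```

```bash
python3 d.py 633.8 -298.7 39 -18.4
```

```text
[ 3.73  0.39 11.92] -0.3 -18.7 0.35
```

```bash
python3 -m pendant '[{"jaw":6.2,"translation":[3.7,0.4,2],"spin":-0.3},{"jaw":6.2,"translation":[3.7,0.4,5],"spin":-0.3},{"jaw":6.2,"translation":[3.7,0.4,8.5],"spin":-0.3},{"jaw":6.2,"translation":[3.7,0.4,11],"spin":-0.3},{"jaw":6.2,"translation":[3.7,0.4,11.9],"spin":-0.3},{"jaw":6.2,"translation":[3.7,0.4,11.9],"spin":-0.3},{"jaw":6.2,"translation":[3.7,0.4,11.9],"spin":-0.3},{"jaw":6.2,"translation":[3.7,0.4,11.9],"spin":-0.3},{"jaw":3.8,"translation":[3.7,0.4,11.9],"spin":-0.3},{"jaw":3.8,"translation":[3.7,0.4,11.9],"spin":-0.3},{"jaw":3.8,"translation":[3.7,0.4,11.9],"spin":-0.3},{"jaw":3.8,"translation":[3.7,0.4,11.9],"spin":-0.3},{"jaw":3.8,"translation":[3.7,0.4,11.9],"spin":-0.3},{"jaw":3.8,"translation":[3.7,0.4,11.9],"spin":-0.3}]' 25
python3 -m pendant '[{"jaw":3.8,"translation":[0,0,-2],"spin":0},{"jaw":3.8,"translation":[0,0,-5],"spin":0},{"jaw":3.8,"translation":[0,0,-9],"spin":0},{"jaw":3.8,"translation":[0,0,-9],"spin":0},{"jaw":3.8,"translation":[0,0,-9],"spin":0}]'
python3 d.py 464.2 -250.6 110 -49.3
```

```text
time: 39.73
tcp_pos: [0.634, -0.3009, 0.04]
tool_rot: [0.0, 0.811, 0.584, 0.0]
force: [-0.6, 0.4, 7.3]
finger_gap: 0.473
time: 40.15
tcp_pos: [0.6349, -0.3016, 0.1318]
tool_rot: [0.002, 0.811, 0.584, 0.001]
force: [0.0, 0.2, -1.1]
finger_gap: 0.476
[ -0.57 -17.82   2.09] 30.8 -18.5 0.32
```

```bash
python3 d.py 462.7 -251.9 98 -49.3; python3 -m pendant '[{"jaw":3.8,"translation":[-0.7,-17.8,0],"spin":30.8},{"jaw":3.8,"translation":[-0.7,-17.8,0],"spin":30.8},{"jaw":3.8,"translation":[-0.7,-17.8,0],"spin":30.8},{"jaw":3.8,"translation":[-0.7,-17.8,0],"spin":30.8},{"jaw":3.8,"translation":[-0.7,-17.8,0],"spin":30.8},{"jaw":3.8,"translation":[-0.7,-17.8,0],"spin":30.8},{"jaw":3.8,"translation":[-0.7,-17.8,0],"spin":30.8},{"jaw":3.8,"translation":[-0.7,-17.8,3],"spin":30.8},{"jaw":3.8,"translation":[-0.7,-17.8,3],"spin":30.8},{"jaw":3.8,"translation":[-0.7,-17.8,3],"spin":30.8},{"jaw":3.8,"translation":[-0.7,-17.8,3],"spin":30.8}]'
python3 d.py 462.7 -251.9 72 -49.3
```

```text
[ -0.75 -17.92   3.29] 30.8 -18.5 0.32
time: 41.07
tcp_pos: [0.4631, -0.2513, 0.0992]
tool_rot: [0.0, 0.937, 0.348, -0.0]
force: [0.2, -0.4, -1.1]
finger_gap: 0.475
[-0.06  0.02  2.72] 0.1 -49.2 -0.04
```

```bash
python3 -m pendant '[{"jaw":3.8,"translation":[-0.05,0,0.8],"spin":0},{"jaw":3.8,"translation":[-0.05,0,1.3],"spin":0},{"jaw":3.8,"translation":[-0.05,0,1.6],"spin":0},{"jaw":3.8,"translation":[-0.05,0,1.9],"spin":0},{"jaw":3.8,"translation":[-0.05,0,2.1],"spin":0},{"jaw":3.8,"translation":[-0.05,0,2.1],"spin":0}]'
python3 d.py 462.7 -251.9 72 -49.3
```

```text
time: 41.57
tcp_pos: [0.462, -0.2511, 0.0777]
tool_rot: [-0.0, 0.937, 0.348, -0.0]
force: [-0.7, -0.7, -1.2]
finger_gap: 0.474
[0.01 0.11 0.57] 0.0 -49.3 -0.02
```

```bash
python3 -m pendant '[{"jaw":3.8,"translation":[0,0.05,0.3],"spin":0},{"jaw":3.8,"translation":[0,0.05,0.6],"spin":0},{"jaw":3.8,"translation":[0,0.05,0.75],"spin":0},{"jaw":3.8,"translation":[0,0.05,0.75],"spin":0},{"jaw":3.8,"translation":[0,0.05,0.75],"spin":0}]'
python3 -m pendant '[{"jaw":3.8,"translation":[0,0,-0.1],"spin":0},{"jaw":6.0,"translation":[0,0,-0.1],"spin":0},{"jaw":6.0,"translation":[0,0,-0.1],"spin":0},{"jaw":6.0,"translation":[0,0,-0.1],"spin":0},{"jaw":6.0,"translation":[0,0,-0.1],"spin":0},{"jaw":6.0,"translation":[0,0,-2],"spin":0},{"jaw":6.0,"translation":[0,0,-5],"spin":0},{"jaw":6.2,"translation":[0,0,-9],"spin":0},{"jaw":6.2,"translation":[0,0,-9],"spin":0},{"jaw":6.2,"translation":[0,0,-9],"spin":0}]'
python3 -c "
from m import *
c=cam('top');f=c['frame'];h=cv2.cvtColor(f,cv2.COLOR_BGR2HSV);roi=np.zeros(f.shape[:2],bool);roi[150:275,315:420]=1
[print(r) for r in rects(c,roi&(h[...,1]>165)&(h[...,2]<165),.036,40,600)]"
python3 d.py 523.5 -434 160 -76.1
```

```text
time: 41.98
tcp_pos: [0.4627, -0.2517, 0.0715]
tool_rot: [-0.0, 0.938, 0.348, 0.001]
force: [-3.9, 2.5, 15.9]
finger_gap: 0.481
time: 42.82
tcp_pos: [0.4637, -0.2522, 0.1624]
tool_rot: [0.001, 0.937, 0.348, 0.002]
force: [-0.0, 0.0, -0.4]
finger_gap: 0.677
([397.5, 202.4], [532.8, -394.5], [54.9, 43.2], 13.2, [[501.0, -380.0], [511.0, -422.0], [564.0, -409.0], [555.0, -367.0]])
([340.2, 201.3], [544.3, -183.5], [56.1, 42.9], 44.6, [[509.0, -188.0], [539.0, -218.0], [579.0, -179.0], [549.0, -149.0]])
[-7.32 17.78  0.11] 26.9 -49.2 -0.11
```

```bash
python3 d.py 494 -405 160 -76.1
```

```text
[-7.67 13.66  0.11] 26.9 -49.2 -0.11
```

```bash
python3 -m pendant '[{"jaw":6.2,"translation":[-7.7,13.7,0],"spin":26.9},{"jaw":6.2,"translation":[-7.7,13.7,0],"spin":26.9},{"jaw":6.2,"translation":[-7.7,13.7,0],"spin":26.9},{"jaw":6.2,"translation":[-7.7,13.7,0],"spin":26.9},{"jaw":6.2,"translation":[-7.7,13.7,0],"spin":26.9},{"jaw":6.2,"translation":[-7.7,13.7,0],"spin":26.9},{"jaw":6.2,"translation":[-7.7,13.7,0],"spin":26.9},{"jaw":6.2,"translation":[-7.7,13.7,0],"spin":26.9},{"jaw":6.2,"translation":[-7.7,13.7,0],"spin":26.9}]'
python3 w.py pics/w15.png; python3 wb.py
```

```text
time: 43.62
tcp_pos: [0.4937, -0.4041, 0.16]
tool_rot: [-0.001, 0.993, 0.121, -0.0]
force: [1.0, -0.7, -0.1]
finger_gap: 0.677
[[325.19226210127806, 0.0, 275.4495963990693], [0.0, 325.19226210127806, 209.89603810215428], [0.0, 0.0, 1.0]] [ 0.56297572 -0.38718475  0.29611687] [[0.241, -0.971, -0.001], [-0.935, -0.232, 0.267], [-0.26, -0.064, -0.964]]
[278. 143.] [ 547.2 -393.8] [29.  40.1] 13.9 px [[254.0, 125.0], [304.0, 125.0], [304.0, 161.0], [254.0, 161.0]]
[ 38. 103.] [ 541.  -155.9] [67.1 49.2] 41.0 px [[5.0, 78.0], [42.0, 62.0], [69.0, 128.0], [33.0, 143.0]]
```

```bash
sed -i 's/h\[...,2\]>45/h[...,2]>15/' wb.py; python3 wb.py; python3 d.py 533.2 -397 39 -76.1
```

```text
[278. 143.] [ 547.2 -393.8] [29.  40.1] 13.9 px [[254.0, 125.0], [304.0, 125.0], [304.0, 161.0], [254.0, 161.0]]
[ 38. 103.] [ 541.  -155.9] [67.1 49.2] 41.0 px [[5.0, 78.0], [42.0, 62.0], [69.0, 128.0], [33.0, 143.0]]
[ 4.    0.26 12.13] 0.0 -76.1 -0.28
```

```bash
python3 - <<'E'
from m import *
h=cv2.cvtColor(cv2.imread("pics/w15.png"),cv2.COLOR_BGR2HSV)
print(h[150:216:5,280].tolist());print(h[175,240:320:5].tolist())
E
```

```text
[[11, 167, 159], [10, 165, 159], [11, 166, 158], [11, 137, 93], [12, 143, 93], [11, 141, 92], [11, 158, 113], [12, 144, 90], [11, 142, 90], [12, 138, 109], [14, 114, 163], [14, 113, 156], [14, 112, 153], [15, 111, 154]]
[[19, 103, 243], [15, 116, 222], [13, 116, 163], [11, 136, 88], [11, 135, 91], [12, 138, 89], [11, 138, 87], [11, 139, 90], [11, 141, 92], [11, 143, 91], [12, 145, 93], [13, 143, 91], [12, 139, 90], [12, 134, 93], [14, 114, 130], [14, 114, 132]]
```

```bash
sed -i 's/h\[...,1\]>150/h[...,1]>128/' wb.py; python3 wb.py
```

```text
[281. 159.] [ 534.1 -397.6] [57.9 42.6] 14.1 px [[253.0, 124.0], [306.0, 124.0], [306.0, 195.0], [253.0, 195.0]]
[ 45. 102.] [ 543.2 -162.1] [71.3 62.5] 40.7 px [[5.0, 78.0], [52.0, 58.0], [81.0, 124.0], [33.0, 145.0]]
```

Block 3's centre is (534,−397.5) with yaw 14.1°.

```bash
python3 d.py 534 -397.5 39 -75.9; python3 -m pendant '[{"jaw":6.2,"translation":[4,0.3,2],"spin":-0.2},{"jaw":6.2,"translation":[4,0.3,5],"spin":-0.2},{"jaw":6.2,"translation":[4,0.3,8.5],"spin":-0.2},{"jaw":6.2,"translation":[4,0.3,11],"spin":-0.2},{"jaw":6.2,"translation":[4,0.3,12.1],"spin":-0.2},{"jaw":6.2,"translation":[4,0.3,12.1],"spin":-0.2},{"jaw":6.2,"translation":[4,0.3,12.1],"spin":-0.2},{"jaw":6.2,"translation":[4,0.3,12.1],"spin":-0.2},{"jaw":3.8,"translation":[4,0.3,12.1],"spin":-0.2},{"jaw":3.8,"translation":[4,0.3,12.1],"spin":-0.2},{"jaw":3.8,"translation":[4,0.3,12.1],"spin":-0.2},{"jaw":3.8,"translation":[4,0.3,12.1],"spin":-0.2},{"jaw":3.8,"translation":[4,0.3,12.1],"spin":-0.2},{"jaw":3.8,"translation":[4,0.3,12.1],"spin":-0.2}]' 25
python3 -m pendant '[{"jaw":3.8,"translation":[0,0,-2],"spin":0},{"jaw":3.8,"translation":[0,0,-5],"spin":0},{"jaw":3.8,"translation":[0,0,-9],"spin":0},{"jaw":3.8,"translation":[0,0,-9],"spin":0},{"jaw":3.8,"translation":[0,0,-9],"spin":0}]'
python3 d.py 383.7 -319.6 99 -49.3
```

```text
[ 4.06  0.33 12.13] -0.2 -76.1 -0.28
time: 44.83
tcp_pos: [0.5335, -0.3991, 0.0404]
tool_rot: [0.0, 0.993, 0.122, 0.001]
force: [-1.9, 0.9, 6.3]
finger_gap: 0.473
time: 45.25
tcp_pos: [0.5341, -0.4001, 0.132]
tool_rot: [0.001, 0.993, 0.122, 0.002]
force: [-1.0, 0.8, -2.0]
finger_gap: 0.477
[-12.65 -11.47   3.23] -26.7 -76.0 -0.31
```

```bash
python3 -m pendant '[{"jaw":3.8,"translation":[-12.7,-11.4,0],"spin":-26.7},{"jaw":3.8,"translation":[-12.7,-11.4,0],"spin":-26.7},{"jaw":3.8,"translation":[-12.7,-11.4,0],"spin":-26.7},{"jaw":3.8,"translation":[-12.7,-11.4,0],"spin":-26.7},{"jaw":3.8,"translation":[-12.7,-11.4,0],"spin":-26.7},{"jaw":3.8,"translation":[-12.7,-11.4,0],"spin":-26.7},{"jaw":3.8,"translation":[-12.7,-11.4,3],"spin":-26.7},{"jaw":3.8,"translation":[-12.7,-11.4,3],"spin":-26.7},{"jaw":3.8,"translation":[-12.7,-11.4,3],"spin":-26.7},{"jaw":3.8,"translation":[-12.7,-11.4,3],"spin":-26.7}]'
python3 d.py 383 -320.2 72.4 -49.3
```

```text
time: 46.08
tcp_pos: [0.3826, -0.3196, 0.0997]
tool_rot: [-0.0, 0.938, 0.348, -0.0]
force: [1.2, -0.3, -1.6]
finger_gap: 0.479
[-0.01  0.07  2.73] 0.0 -49.3 0.16
```

```bash
python3 -m pendant '[{"jaw":3.8,"translation":[0,0.05,0.8],"spin":0},{"jaw":3.8,"translation":[0,0.05,1.3],"spin":0},{"jaw":3.8,"translation":[0,0.05,1.6],"spin":0},{"jaw":3.8,"translation":[0,0.05,1.9],"spin":0},{"jaw":3.8,"translation":[0,0.05,2.1],"spin":0},{"jaw":3.8,"translation":[0,0.05,2.1],"spin":0}]'
python3 d.py 383 -320.2 72.4 -49.3
```

```text
time: 46.58
tcp_pos: [0.3824, -0.3195, 0.0782]
tool_rot: [-0.0, 0.937, 0.348, -0.0]
force: [0.1, 0.0, -1.3]
finger_gap: 0.476
[-0.    0.1   0.58] 0.0 -49.3 0.19
```

```bash
python3 -m pendant '[{"jaw":3.8,"translation":[0,0.05,0.3],"spin":0},{"jaw":3.8,"translation":[0,0.05,0.6],"spin":0},{"jaw":3.8,"translation":[0,0.05,0.75],"spin":0},{"jaw":3.8,"translation":[0,0.05,0.75],"spin":0},{"jaw":3.8,"translation":[0,0.05,0.75],"spin":0}]'
python3 -m pendant '[{"jaw":3.8,"translation":[0,0,-0.1],"spin":0},{"jaw":6.0,"translation":[0,0,-0.1],"spin":0},{"jaw":6.0,"translation":[0,0,-0.1],"spin":0},{"jaw":6.0,"translation":[0,0,-0.1],"spin":0},{"jaw":6.0,"translation":[0,0,-0.1],"spin":0},{"jaw":6.0,"translation":[0,0,-2],"spin":0},{"jaw":6.0,"translation":[0,0,-5],"spin":0},{"jaw":6.2,"translation":[0,0,-9],"spin":0},{"jaw":6.2,"translation":[0,0,-13],"spin":0},{"jaw":6.2,"translation":[0,0,-17],"spin":0},{"jaw":6.2,"translation":[0,0,-17],"spin":0},{"jaw":6.2,"translation":[0,0,-17],"spin":0}]'
python3 d.py 380 -170 320 -139.3
```

```text
time: 47.0
tcp_pos: [0.3831, -0.3202, 0.0719]
tool_rot: [0.0, 0.938, 0.348, 0.001]
force: [-3.5, 2.8, 17.4]
finger_gap: 0.481
time: 48.0
tcp_pos: [0.384, -0.3206, 0.243]
tool_rot: [0.002, 0.937, 0.348, 0.002]
force: [-0.7, 0.8, 0.2]
finger_gap: 0.677
[  9.55 -11.64  -7.72] 90.1 -49.2 -0.02
```

```bash
python3 -m pendant '[{"jaw":6.2,"translation":[9.5,-11.6,-7.7],"spin":90},{"jaw":6.2,"translation":[9.5,-11.6,-7.7],"spin":90},{"jaw":6.2,"translation":[9.5,-11.6,-7.7],"spin":90},{"jaw":6.2,"translation":[9.5,-11.6,-7.7],"spin":90},{"jaw":6.2,"translation":[9.5,-11.6,-7.7],"spin":90},{"jaw":6.2,"translation":[9.5,-11.6,-7.7],"spin":90},{"jaw":6.2,"translation":[9.5,-11.6,-7.7],"spin":90},{"jaw":6.2,"translation":[9.5,-11.6,-7.7],"spin":90},{"jaw":6.2,"translation":[9.5,-11.6,-7.7],"spin":90},{"jaw":6.2,"translation":[9.5,-11.6,-7.7],"spin":90},{"jaw":6.2,"translation":[9.5,-11.6,-7.7],"spin":90},{"jaw":6.2,"translation":[9.5,-11.6,-7.7],"spin":90},{"jaw":6.2,"translation":[9.5,-11.6,-7.7],"spin":90},{"jaw":6.2,"translation":[9.5,-11.6,-7.7],"spin":90},{"jaw":6.2,"translation":[9.5,-11.6,-7.7],"spin":90},{"jaw":6.2,"translation":[9.5,-11.6,-7.7],"spin":90}]'
python3 w.py pics/w16.png; python3 -c "
from m import *
import cv2
c=cam('side');f=c['frame'];w=cv2.imread('pics/w16.png')[40:240,110:460]
a=cv2.resize(w,(700,400));b=cv2.resize(f[190:300,190:400],(382,200),interpolation=cv2.INTER_CUBIC)
o=np.zeros((600,700,3),np.uint8);o[:400]=a;o[400:,:382]=b;cv2.imwrite('pics/fin.png',o)"
python3 -c "
from m import *
c=dict(np.load('wrist.npz'));h=cv2.cvtColor(c['frame'],cv2.COLOR_BGR2HSV)
m=((h[...,0]<14)&(h[...,1]>128)&(h[...,2]<165)).astype(np.uint8);m[240:]=0
m=cv2.morphologyEx(m,cv2.MORPH_OPEN,np.ones((3,3),np.uint8))
for k in cv2.findContours(m,cv2.RETR_EXTERNAL,cv2.CHAIN_APPROX_NONE)[0]:
    if cv2.contourArea(k)<400: continue
    P=np.array([onplane(c,p[0],.068,True)[:2]*1000 for p in k]);r=cv2.minAreaRect(P.astype(np.float32));print(k[:,0].mean(0).round(),np.round(r[0],1),np.round(r[1],1),round(r[2],1), 'depth z', '')
D=c['depth'];print(D.max())
"
```

```text
time: 49.33
tcp_pos: [0.3787, -0.1698, 0.3172]
tool_rot: [0.0, 0.91, -0.415, -0.001]
force: [0.3, 0.1, -0.1]
finger_gap: 0.677
[[325.19226210127806, 0.0, 275.4495963990693], [0.0, 325.19226210127806, 209.89603810215428], [0.0, 0.0, 1.0]] [ 0.42549    -0.22439487  0.45309952] [[-0.756, -0.655, 0.002], [-0.63, 0.729, 0.268], [-0.177, 0.201, -0.963]]
[180.  96.] [ 538.6 -177.7] [57.3 29. ] 40.3 depth z 
[356.  85.] [ 383.7 -320.1] [54.6 40.3] 40.9 depth z 
1.7204767
```

View pics/fin.png

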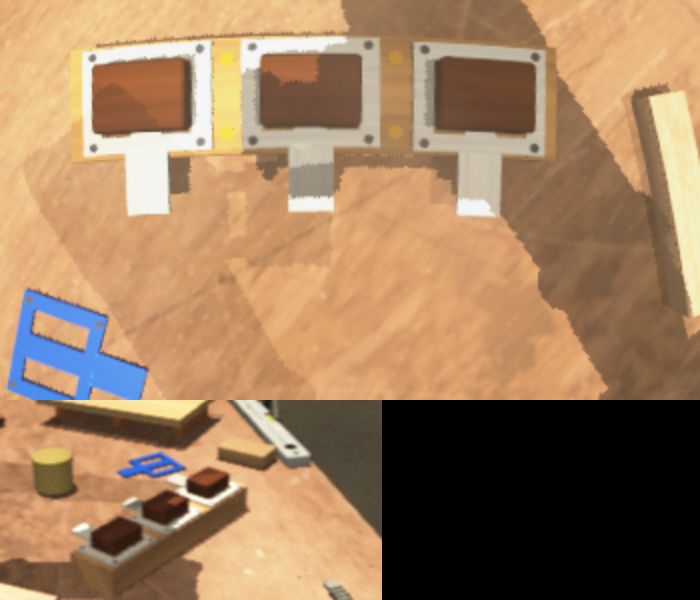

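All three blocks sit flat over the templates with the tabs out at the front. A quick height check from depth, then hand in.

```bash
python3 - <<'E'
from m import *
c=dict(np.load('wrist.npz'));D=c['depth']
ok=True
for n,(x0,y0) in {'blk':(0,0)}.items():
    for p in [(160,75),(200,75),(162,100),(198,99),(245,80),(286,75),(250,97),(285,97),(333,75),(373,75),(335,98),(370,98),(153,115+5),(238,70),(300,70)]:
        o,d=ray(c,p,True);X=o+d/(c["R"]@d)[2]*np.median(D[p[1]-1:p[1]+2,p[0]-1:p[0]+2]);print(p,(X*1000).round(1).tolist())
E
```

```text
(160, 75) [571.7, -180.6, 68.1]
(200, 75) [531.0, -210.6, 67.5]
(162, 100) [549.2, -158.5, 68.5]
(198, 99) [513.7, -186.9, 68.0]
(245, 80) [484.8, -239.5, 67.4]
(286, 75) [452.2, -274.9, 68.6]
(250, 97) [466.9, -227.7, 67.7]
(285, 97) [435.8, -254.3, 68.3]
(333, 75) [411.5, -312.5, 67.8]
(373, 75) [376.4, -347.2, 68.0]
(335, 98) [391.5, -293.0, 68.6]
(370, 98) [360.4, -322.9, 68.5]
(153, 120) [551.6, -125.5, 40.3]
(238, 70) [503.5, -244.6, 44.4]
(300, 70) [445.4, -295.2, 40.1]
```

The block tops are at 67.4–68.6 mm, where fully home is 68 mm, and they are level.

```bash
python3 -c "
from cell import ctrl
print(ctrl.hand_in())"
```

```text
the job is handed in; nothing more can be done
None
```

The job is handed in: all three templates lie on their beds with the tabs to the front, each locked by a hold-down block pressed home. It finished at about 50 s of the 210 s allowed.

- **Overhang:** I slid each template forward by its tab. Before any was lifted, the wrist camera put the tab ends about 41, 41 and 44 mm over the stand's front edge, inside the 25–62 mm band. I did not measure template tilt or height there directly.
- **Templates on the beds:** measured before locking, the left and middle ones were within about 1.5 mm of their bed centres. The right one read about 2.3 mm off sideways, within the 7 mm limit.
- **Blocks:** all three went in without resistance until a firm stop at about 16–17 N. Depth readings after release put all the tops at 67.4–68.6 mm, where fully home is 68 mm, and they were level.
- **Left alone:** no move took the gripper near the sanding block, the plane or the blue look-alike. I did not re-measure the sanding block and plane at the end.
- **Weak readings:**
  - Poor light spoiled my last colour check of the block positions. It found the right block well, only part of the left one, and missed the middle one. The final picture and depth readings covered those two.
  - I did not re-measure the template positions numerically after locking. The final picture showed nothing shifted.

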